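Sort surplus electronic parts on a flea-market table

ROBOT

A 6-joint arm with a two-finger parallel gripper is mounted at the origin on the work surface. World frame = base frame: x ahead of the robot, y to its left, z up, the work surface at z = 0. Lengths are in m, angles in rad, forces in N, time in s.
With the tool pointing down it reaches from about 0.325 to 0.775 m from the base axis. Payload 9.3 kg.
Tool frame: the origin (TCP) lies at the very end of the fingers, on their centre line; the grasp point (between the pads) lies 19 mm behind it; y points along the fingers, z is the direction in which the jaws open and shut, and the axes are right-handed (so a half turn about y gives the same grasp; the last joint's range is limited). The gripper opens to 85 mm and grips with 20 to 120 N. Pads are 22 mm wide; open, the fingers measure 114 mm over their backs; the gripper's body (76 mm by 85 mm) begins 54 mm behind the grasp point. The pads swing forward as they close: fully open they stand 13 mm farther back than shut.
Start: joints at [-1.414, 0.259, 0.021, 1.334, 0, 1.418], TCP at [0.168, -0.524, 0.231] pointing down, gripper open.
Joint ranges: [-3.04, 3.04], [-0.91, 1.82], [-1.04, 1.36], [-1.92, 1.95], [-1.52, 1.45], [-3.14, 3.14]. Speed limits (rad/s): [2.22, 2.22, 2.79, 3.14, 3.14, 3.14].

INTERFACE

Orientations are given as a 3x3 rotation matrix whose columns are the frame's x, y, z axes.
In Python, from bench import r gives the robot as it stands.
- The arm moves only by the tool jog_arm, never from a script. Its argument "moves" is a list of rows, each a list of 3 entries, a list of its own where there are three numbers: the closure, from -1 (fully open) to 1 (shut), so that 0 is half open, then the shift along the tool's x, y, z in cm, then the turn, a rotation vector about the tool's x, y, z in degrees. A call has 1 to 5 rows; each row is the pose to reach, as a shift and turn from the pose commanded when the call began, along the tool's axes at that moment; what a row does not reach only later rows make up. A row lasts 1/12 s, in which the tool goes at most 41.7 mm and 7.16 degrees, less where a joint would pass 70% of its speed; a pose out of reach is approached as far as the arm can. A call with a gripper value outside its range is refused whole. The fingers move at their own pace and stop on an object; "force" is the grip in N (left out, the last holds). Time passes only in rows, so rows that repeat a pose let the fingers close. It gives the time, the measured TCP pose, the force and the opening at its end, in the units of the state.
- r.read_state(): the state, without advancing time (a new reading comes with each control period).
- r.read_camera(name): name is "scene" or "top"; returns a dict with "image" (384x512x3 uint8, red, green, blue), "K" (3x3 intrinsics, pixels), "origin" and "rotation" of the camera in the world. Camera axes: x right, y down, z forward; pixel columns grow to the right and rows downward; lengths in m; the calibration is good to about 2 mm. A picture is of the moment at which its call begins. There is no depth.
- r.job_done(): hands the job in, once; it reports no verdict.
The state is a dict: "t": time; "joints": joint angles; "qvel": joint speeds; "tau": joint torques, N m; "ee_pos": TCP position; "orientation": TCP orientation; "contact_force": force on the tool from outside, world axes, zero at the start; "moment": the same for the moment, N m; "width": opening from 0.0 (shut) to 1.0 (fully open).
Only numpy, scipy, OpenCV 4.12 (cv2) and the standard library are available. Lean on these libraries where they do the work, as an engineer would, in place of code of your own. Each camera call takes 0.05 s, during which the arm holds its last target. There are 200 camera calls.

TASK

Sort the five loose parts back where they are sold: the bearing, the transformer and the two knobs each go upright on the floor of the tray that already holds a fixed sample of their kind, and the circuit card goes into the empty bay under the low stand, slid in straight along the table until its grip block is up against the stand's front edge, like the card beside it. Let go of everything and leave it at rest.

Things in the scene. Friction and masses are not known exactly. Their poses are not given: they have to be found in the camera images.
- bearing: Loose ball bearing with collar, steel, round about z, 0.25 kg: a ring 50 mm in diameter from z = 0 to 18 mm, above it a collar 34 mm in diameter from z = 18 to 40 mm (grip the collar), dark bore on top. It starts upright on the table. Origin: centre of its underside, z up.
- transformer: Loose mains transformer, 0.3 kg, upright: dark steel core 54 (x) x 30 (y) x 44 (z) mm with a brown winding block 36 (x) x 42 (y) mm from z = 4 to 38 mm; grip its flat faces at y = +-21 mm (fingers closing along y). Three brass lugs stand 3 mm up from the top. Origin: centre of its underside, z up.
- large_knob: Loose black fluted control knob, 40 g, standing on its skirt: skirt 40 mm in diameter and 5 mm high, tapering to a grip 34 mm in diameter from z = 7 to 30 mm; white pointer line on top. Origin: centre of its underside, z up. A solid part without hole.
- small_knob: Loose black fluted control knob like the large one but smaller, 25 g: skirt 28 mm in diameter and 5 mm high, grip 22 mm in diameter from z = 7 to 30 mm. Origin: centre of its underside, z up.
- circuit_card: Loose circuit card, 0.22 kg, flat on the table: plate 90 (x) x 60 (y) x 8 (z) mm, green top, black chips up to z = 11 mm where x > 0. On its -x end a grey grip block, x = -45 to -11, y = -6 to 6, top at z = 36 mm: grip it with fingers closing along y. Centre of mass at x = -14 mm. Its +x end goes under the stand first. Origin: centre of the plate's underside, z up.
- bearing_tray: White low open tray, fixed, 148 (x) x 108 (y) x 16 mm high, walls and floor 4 mm thick. Origin: centre of its underside, on the table; z up. At its +x end stands a fixed sample bearing, centred at x = 42 mm, y = 0 (40 mm high above the floor of the tray); from x = 17 mm down to the -x wall it is empty.
- transformer_tray: White low open tray, fixed, 148 (x) x 108 (y) x 16 mm high, walls and floor 4 mm thick. Origin: centre of its underside, on the table; z up. At its +x end stands a fixed sample transformer, centred at x = 42 mm, y = 0, with its long side along y (x from 21 to 63 mm; 44 mm high, plus 3 mm lugs); the rest, towards -x, is empty.
- knob_tray: White low open tray, fixed, 148 (x) x 108 (y) x 16 mm high, walls and floor 4 mm thick. Origin: centre of its underside, on the table; z up. At its +x end stands a fixed sample of the large knob, centred at x = 45 mm, y = 0 (30 mm high); from x = 25 mm down to the -x wall it is empty and takes both loose knobs, for example side by side in y.
- stand: Low fixed stand: board with underside 18, top 26 mm above the table, x = 0 (front edge) to 130, y = -142 to 50 mm, on webs 8 mm thick at y = 46, -46, -138. Bay at y = 0 (84 mm wide, open front) is empty; the one at y = -92 holds a fixed card. Meter on top from x = 52 back, 56 high. Origin: on the table below the front edge, mid empty bay; x points inward. Card home: its origin at x = -11, y = 0.
Mind the look-alikes: they are no part of the job. What is shaped like the large_knob but purple or turquoise is not meant.

How it is judged:
At the end, for the whole second after the job is handed in: Bearing, transformer and both knobs upright (0.15 rad) on the floor of their own tray (origin within 64 mm in x, 46 mm in y of its centre). Card flat on the table in the empty bay, block at most 15 mm short of the edge, within 16 mm of the centre line and 0.26 rad of straight. All at rest (x of bearing in the frame of bearing_tray between -0.064 and 0.064 m and y of bearing in the frame of bearing_tray between -0.046 and 0.046 m and z of bearing in the frame of bearing_tray between -0.002 and 0.009 m and x of transformer in the frame of transformer_tray between -0.064 and 0.064 m and y of transformer in the frame of transformer_tray between -0.046 and 0.046 m and z of transformer in the frame of transformer_tray between -0.002 and 0.009 m and x of large_knob in the frame of knob_tray between -0.064 and 0.064 m and y of large_knob in the frame of knob_tray between -0.046 and 0.046 m and z of large_knob in the frame of knob_tray between -0.002 and 0.009 m and x of small_knob in the frame of knob_tray between -0.064 and 0.064 m and y of small_knob in the frame of knob_tray between -0.046 and 0.046 m and z of small_knob in the frame of knob_tray between -0.002 and 0.009 m and x of circuit_card in the frame of stand between -0.026 and -0.004 m and y of circuit_card in the frame of stand between -0.016 and 0.016 m and z of circuit_card in the frame of stand below 0.005 m and angle between the x axis of circuit_card and the x axis of stand, either way round below 0.26 rad and angle between each of bearing, transformer, large_knob, small_knob, circuit_card's own z axis and vertical below 0.15 rad and linear speed of each of bearing, transformer, large_knob, small_knob, circuit_card below 0.02 m/s); the robot touches nothing.
It also fails if it takes over 128 s, if anything falls off the work surface, if the arm or the gripper's body presses on something with over 40 N, if the wrist force passes 120 N, or if a joint passes its speed limit or range.

## Working session

There is one attempt and no reset: what is moved stays moved. The work goes in short steps, Python scripts to look and compute and a tool call to move; the robot and the scene stay as the last step left them, time stands still between calls to the robot, and variables do not carry over. Pictures are saved under pics/ and viewed, about 12 in all and at most 16, crops included, and the job is handed in when it is done.

Besides the shell and the picture viewer there is one more tool, called after "Call:" in YAML: its name, and indented under it one key for each argument. jog_arm: Moves the arm, as the interface text tells. Its arguments: {"type":"object","properties":{"moves":{"type":"array","items":{"type":"array"}},"force":{"type":"number"}},"required":["moves"]}

```bash
mkdir -p pics; ls; python3 - <<'E'
from bench import r
import cv2
s=r.read_state(); print(s)
for n in("scene","top"):
    c=r.read_camera(n); print(n,c["K"],c["origin"],c["rotation"])
    cv2.imwrite(f"pics/{n}0.png",cv2.resize(c["image"][:,:,::-1],(800,600),interpolation=cv2.INTER_CUBIC))
E
```

```text
pics
{'t': 0.0, 'joints': array([-1.41360873e+00,  2.59147420e-01,  2.07562282e-02,  1.33370179e+00,
       -1.04382861e-05,  1.41819910e+00]), 'qvel': array([ 0.00027484,  0.00083333, -0.00079951, -0.00062873, -0.00032051,
       -0.00037282]), 'tau': array([ 3.01995868e-03, -5.55642164e+01,  3.44530606e+01,  1.38868456e-02,
       -1.04050660e-04,  1.42477219e-05]), 'ee_pos': array([ 0.16761785, -0.52353307,  0.23068832]), 'orientation': array([[-9.52399206e-01, -2.13289818e-04,  3.04853582e-01],
       [-3.04853600e-01,  1.27903776e-03, -9.52398366e-01],
       [-1.86782369e-04, -9.99999159e-01, -1.28317672e-03]]), 'contact_force': array([-0.11051412, -0.31373953, -0.02776872]), 'moment': array([ 0.01737201,  0.03153203, -0.01598927]), 'width': 1.0050222331982417}
scene [[494.23569729   0.         255.01393319]
 [  0.         494.23569729 190.18333725]
 [  0.           0.           1.        ]] [1.25650624 0.66882573 0.8978187 ] [[-0.67728221  0.47263614 -0.56382966]
 [ 0.73561172  0.44837522 -0.50777462]
 [ 0.01281461 -0.75866642 -0.65135324]]
top [[484.14174537   0.         250.30867411]
 [  0.         484.14174537 187.10137166]
 [  0.           0.           1.        ]] [ 0.28414474 -0.01195253  1.16727452] [[ 0.02905059 -0.9771651   0.21048619]
 [-0.99957334 -0.02776031  0.00908274]
 [-0.00303217 -0.21066025 -0.97755464]]
```

View pics/top0.png

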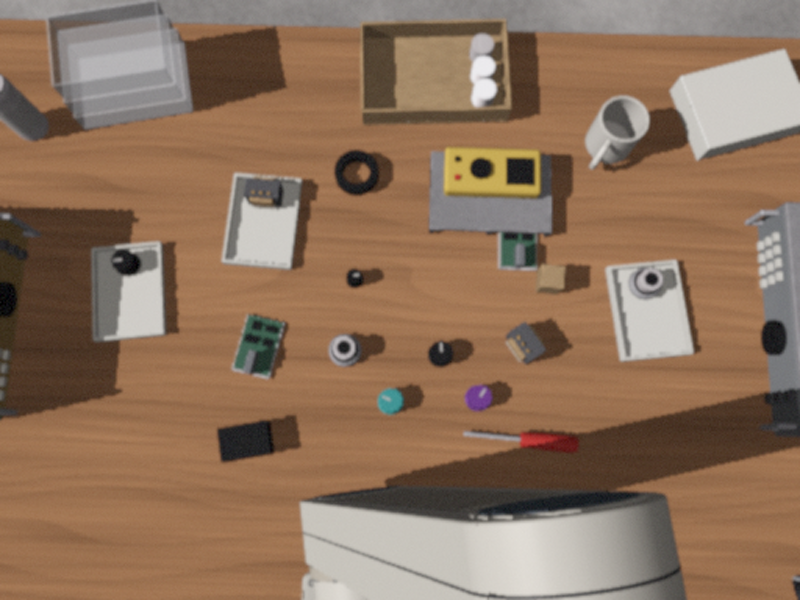

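View pics/scene0.png

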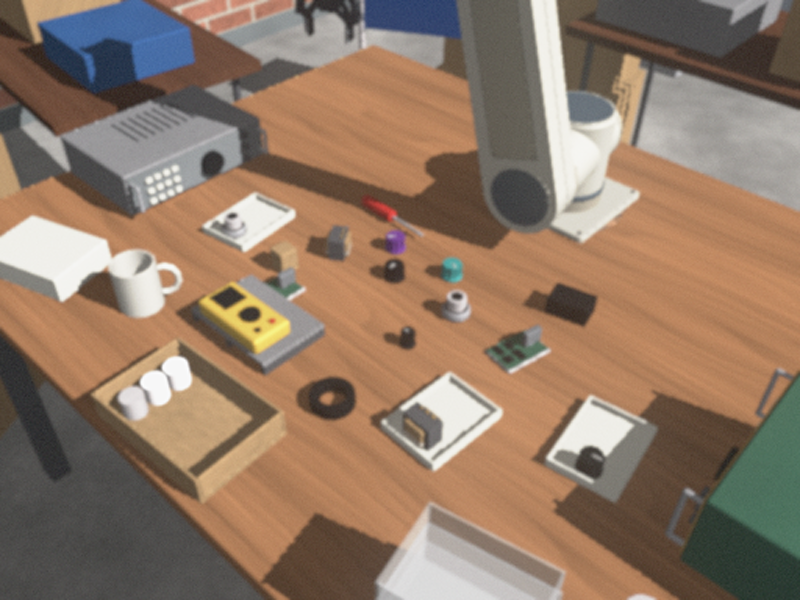

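Top view (800x600 px): bearing candidates are (345,350), which is loose, and (649,282), the sample. Knobs are large black (440,353), small black (355,277), teal (390,400) and purple (479,398) as look-alikes, and (125,262) as the sample. Transformer candidates are (524,343), loose, (263,190), the sample, and the wood block (551,278) as a distractor. Cards are (259,345), loose, and (518,250), fixed. The black box (245,440) and ring (357,172) are not part of the job. I'll check my choices in a close crop.

```bash
cat > h.py <<'E'
import numpy as np, cv2
from bench import r
def cam(n):
    c=r.read_camera(n); c["K"]=np.array(c["K"]);c["R"]=np.array(c["rotation"]);c["o"]=np.array(c["origin"]);return c
def ray(c,u,v,z):
    d=c["R"]@np.linalg.solve(c["K"],[u,v,1.]); return c["o"]+d*(z-c["o"][2])/d[2]
def pix(c,p):
    q=c["K"]@(c["R"].T@(np.array(p)-c["o"])); return q[:2]/q[2]
def crop(c,u0,v0,u1,v1,f,name):
    im=cv2.resize(np.ascontiguousarray(c["image"][v0:v1,u0:u1,::-1]),None,fx=f,fy=f,interpolation=cv2.INTER_CUBIC)
    for u in range((u0//10+1)*10,u1,10):
        cv2.line(im,(int((u-u0+.5)*f),0),(int((u-u0+.5)*f),5 if u%50 else 14),(0,0,255),1)
    for v in range((v0//10+1)*10,v1,10):
        cv2.line(im,(0,int((v-v0+.5)*f)),(5 if v%50 else 14,int((v-v0+.5)*f)),(0,0,255),1)
    cv2.imwrite("pics/"+name,im)
E
python3 - <<'E'
from h import *
c=cam("top"); np.save("top.npy",c["image"])
crop(c,140,170,365,265,3.5,"c1.png"); crop(c,50,80,220,225,4,"c2.png"); crop(c,265,90,455,240,4,"c3.png")
hsv=cv2.cvtColor(c["image"],cv2.COLOR_RGB2HSV)
m=((hsv[...,2]<50)|(hsv[...,1]<75)|((hsv[...,0]>35)&(hsv[...,0]<160))).astype(np.uint8)
n,l,st,ce=cv2.connectedComponentsWithStats(m[:290])
for i in range(1,n):
    if st[i,4]>60: 
        cn=cv2.findContours((l==i).astype(np.uint8),0,1)[0][0]
        print(st[i],ce[i].round(1),ray(c,*ce[i],.015).round(3)[:2],[np.round(a,1) for a in cv2.minAreaRect(cn)])
E
```

```text
[    0     0   512    83 14421] [206.6  22.4] [0.972 0.127] [array([255.5,  41. ]), array([ 82., 511.]), np.float64(90.0)]
[300  20  19  50 764] [308.4  44.7] [ 0.915 -0.141] [array([309. ,  44.5]), array([49., 18.]), np.float64(90.0)]
[ 428   31   84   72 4233] [472.4  65.9] [ 0.867 -0.562] [array([472.7,  66.3]), array([55.5, 82.5]), np.float64(74.9)]
[  0  47  31  43 747] [12.8 72.2] [0.817 0.618] [array([ 9.7, 71. ]), array([47.2, 21. ]), np.float64(43.9)]
[ 374   61   42   48 1335] [394.2  82.7] [ 0.815 -0.36 ] [array([391.8,  84.5]), array([33. , 53.6]), np.float64(40.2)]
[215  97  27  27 379] [228.3 109.9] [0.73 0.06] [array([228., 110.]), array([26., 26.]), np.float64(90.0)]
[ 274   97   80   77 2848] [316.6 138.4] [ 0.661 -0.163] [array([313.6, 135.1]), array([79.4, 74.4]), np.float64(1.7)]
[302 102  12  11 104] [307.5 107.2] [ 0.742 -0.14 ] [array([307.5, 107. ]), array([10., 11.]), np.float64(90.0)]
[325 102  16  15 234] [332.4 109.2] [ 0.739 -0.202] [array([332.5, 109. ]), array([14., 15.]), np.float64(90.0)]
[ 141  110   53   63 2628] [167.4 141.6] [0.642 0.208] [array([
[... 1057 characters left out ...]
6, 16.2]), np.float64(55.5)]
[210 214  21  21 358] [220.1 223.7] [0.44  0.068] [array([220., 224.]), array([20., 20.]), np.float64(90.0)]
[275 218  15  16 180] [282.  226.1] [ 0.439 -0.08 ] [array([282. , 225.5]), array([14., 15.]), np.float64(0.0)]
[298 247  17  16 223] [306.  254.1] [ 0.374 -0.137] [array([306. , 254.5]), array([15., 16.]), np.float64(90.0)]
[241 248  18  18 259] [249.5 256.4] [ 0.365 -0.004] [array([249.5, 256.5]), array([17., 17.]), np.float64(90.0)]
[140 270  35  20 593] [157.9 280.6] [0.303 0.208] [array([157. , 279.5]), array([19., 34.]), np.float64(90.0)]
[296 276  37   7 138] [313.8 278.6] [ 0.318 -0.156] [array([314. , 278.5]), array([36.2,  3.9]), np.float64(5.4)]
```

View pics/c1.png

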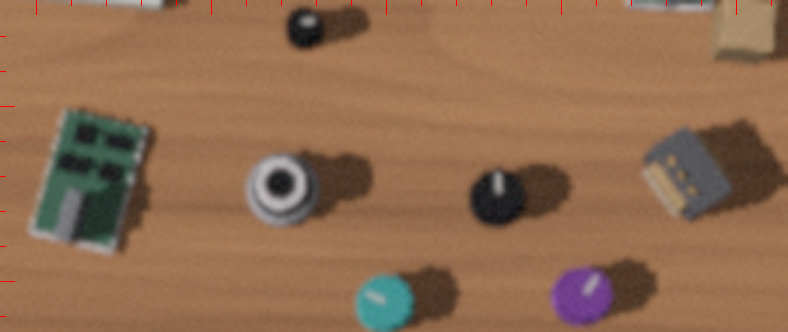

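View pics/c2.png

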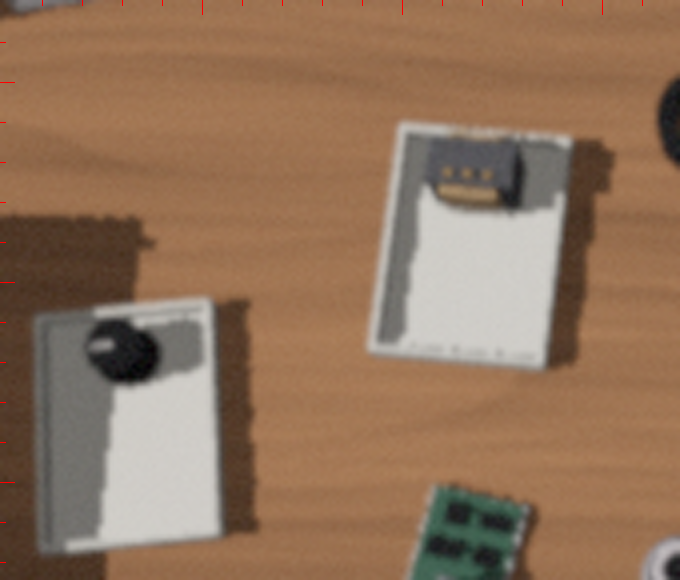

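View pics/c3.png

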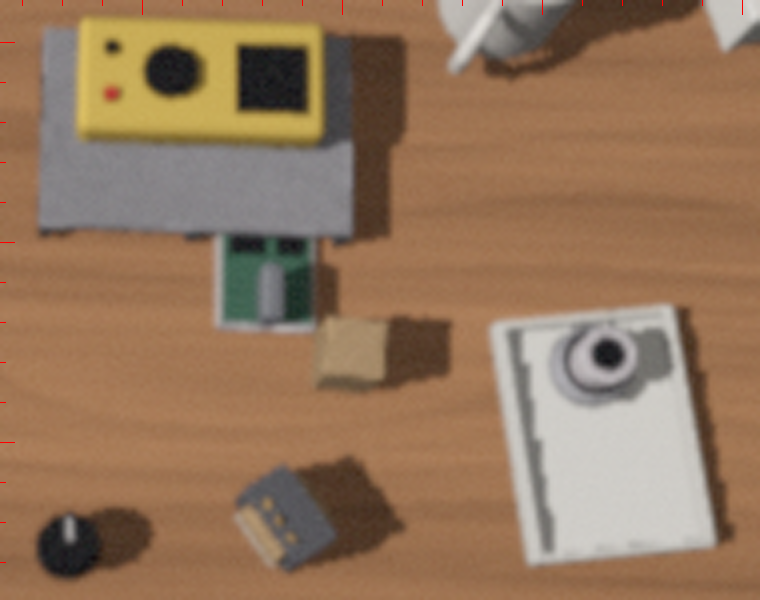

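Crops confirm the choices. Loose bearing is at full-res (220,222), large black knob with white pointer at (282,226), small black knob at (227,177), transformer at (336,218) with its long side tilted, and the card at (165,221) with its block towards the robot. All tray samples are at the far (+x) end. The bay on the left of the stand (around column 293) is free, and the fixed card is at about 331. Next I compute positions.

```bash
python3 - <<'E'
from h import *
c=cam("top")
def q(name,pts,u0,v0,f,z):
    P=np.array([ray(c,u0+(a)/f-.5,v0+b/f-.5,z)[:2] for a,b in pts])
    L=[np.linalg.norm(P[i]-P[i-1])*1000 for i in range(len(P))]
    print(name,P.round(3).tolist(),'centre',P.mean(0).round(3),'sides',np.round(L))
    return P
for n,p,u,v in(("btray",[(490,323),(676,305),(717,543),(528,565)],265,90),("ttray",[(399,124),(572,136),(547,368),(367,352)],50,80),("ktray",[(35,313),(213,297),(222,536),(40,552)],50,80)):
    P=q(n,p,u,v,4,.013); d=(P[0]+P[1]-P[2]-P[3]); print(' yaw',np.degrees(np.arctan2(d[1],d[0])).round(1))
P=q("standfront L,R",[(38,230),(353,236)],265,90,4,.026); d=P[0]-P[1]; y=d/np.linalg.norm(d); o=P[0]-y*.05; print(' origin',o.round(3),'yaw',np.degrees(np.arctan2(-y[0],y[1])).round(1))
P=q("fixedcard front",[(216,328),(315,330)],265,90,4,.006)
P=q("card",[(67,110),(150,128),(115,250),(30,232)],140,170,3.5,.006); d=P[0]+P[1]-P[2]-P[3]; print(' yaw',np.degrees(np.arctan2(d[1],d[0])).round(1))
q("bear bore",[(280,183)],140,170,3.5,.04);q("bear",[(282,190)],140,170,3.5,.012)
q("lk",[(497,197)],140,170,3.5,.015);q("lkdot",[(498,183)],140,170,3.5,.03);q("sk",[(304,28)],140,170,3.5,.015)
P=q("trafo top",[(688,128),(731,183),(690,218),(643,163)],140,170,3.5,.044)
a=ray(c,336.5,218.8,.038);b=ray(c,336.5+10*.566,218.8+10*.824,.038);print("trafo",a.round(3),'long yaw',np.degrees(np.arctan2(*(b-a)[1::-1])).round(1))
E
```

```text
btray [[0.585, -0.335], [0.599, -0.45], [0.452, -0.467], [0.436, -0.354]] centre [ 0.518 -0.402] sides [150. 115. 148. 115.]
 yaw 6.8
ttray [[0.723, 0.26], [0.718, 0.15], [0.567, 0.157], [0.574, 0.269]] centre [0.646 0.209] sides [149. 110. 151. 112.]
 yaw -3.1
ktray [[0.593, 0.476], [0.607, 0.367], [0.458, 0.347], [0.445, 0.456]] centre [0.526 0.412] sides [150. 110. 150. 110.]
 yaw 7.5
standfront L,R [[0.632, -0.057], [0.634, -0.25]] centre [ 0.633 -0.153] sides [193. 193.]
 origin [ 0.633 -0.107] yaw 0.5
fixedcard front [[0.578, -0.168], [0.579, -0.229]] centre [ 0.579 -0.199] sides [61. 61.]
card [[0.493, 0.221], [0.482, 0.163], [0.397, 0.182], [0.408, 0.241]] centre [0.445 0.202] sides [88. 60. 87. 60.]
 yaw -12.7
bear bore [[0.442, 0.068]] centre [0.442 0.068] sides [0.]
bear [[0.441, 0.069]] centre [0.441 0.069] sides [0.]
lk [[0.44, -0.079]] centre [ 0.44  -0.079] sides [0.]
lkdot [[0.447, -0.078]] centre [ 0.447 -0.078] sides [0.]
sk [[0.555, 0.058]] centre [0.555 0.058] sides [0.]
trafo top [[0.486, -0.204], [0.45, -0.233], [0.425, -0.205], [0.461, -0.174]] centre [ 0.456 -0.204] sides [39. 46. 37. 48.]
trafo [ 0.457 -0.206  0.038] long yaw -145.6
```

```bash
cat > g.py <<'E'
import sys,numpy as np
from bench import r
from scipy.spatial.transform import Rotation as Rt
# args: x,y,z,jawyaw  per waypoint; prints shift cm / turn deg in tool axes of the previous waypoint
s=r.read_state(); p=np.array(s["ee_pos"]); R=np.array(s["orientation"])
print("t",round(s["t"],2),"pos",p.round(4),"jaw yaw",np.degrees(np.arctan2(R[1,2],R[0,2])).round(1),"w",round(s["width"]*85,1),"j1,j6",s["joints"][[0,5]].round(2))
for a in sys.argv[1:]:
    x,y,z,w=map(float,a.split(",")); t=np.radians(w)
    zz=np.array([np.cos(t),np.sin(t),0]); yy=np.array([0,0,-1.]); R2=np.stack([np.cross(yy,zz),yy,zz],1)
    p2=np.array([x,y,z]); print(a,"shift",(R.T@(p2-p)*100).round(2),"turn",np.degrees(Rt.from_matrix(R.T@R2).as_rotvec()).round(1),"dist",(np.linalg.norm(p2-p)*100).round(1))
    p,R=p2,R2
E
python3 g.py .264,-.417,.19,-65 .36,-.31,.15,-56 .457,-.205,.11,-56 .457,-.205,.007,-56
```

```text
t 0.2 pos [ 0.1676 -0.5237  0.2309] jaw yaw -72.3 w 85.1 j1,j6 [-1.41  1.42]
.264,-.417,.19,-65 shift [-12.43   4.1   -7.22] turn [ 0.  -7.3 -0. ] dist 14.9
.36,-.31,.15,-56 shift [-13.22   4.    -5.64] turn [ 0. -9.  0.] dist 14.9
.457,-.205,.11,-56 shift [-13.91   4.    -3.28] turn [0. 0. 0.] dist 14.8
.457,-.205,.007,-56 shift [ 0.  10.3  0. ] turn [0. 0. 0.] dist 10.3
```

Call:
jog_arm:
  moves:
    - [-1,[-3.5,1.0,-2.0],[0,-2,0]]
    - [-1,[-7,2.2,-4],[0,-4,0]]
    - [-1,[-10.3,3.3,-6],[0,-6,0]]
    - [-1,[-12.4,4.1,-7.2],[0,-7.3,0]]
  force: 40

```text
t: 0.53
ee_pos: [0.265, -0.4145, 0.1894]
orientation: [[-0.905, -0.0, 0.426], [-0.426, 0.002, -0.905], [-0.001, -1.0, -0.002]]
contact_force: [0.5, -0.6, 0.0]
width: 0.995
```

Call:
jog_arm:
  moves:
    - [-1,[-13.2,4,-5.6],[0,-9,0]]
    - [-1,[-13.2,4,-5.6],[0,-9,0]]
    - [-1,[-13.2,4,-5.6],[0,-9,0]]
    - [-1,[-13.2,4,-5.6],[0,-9,0]]

```text
t: 0.87
ee_pos: [0.3609, -0.3076, 0.1493]
orientation: [[-0.828, -0.0, 0.561], [-0.561, 0.002, -0.828], [-0.001, -1.0, -0.001]]
contact_force: [0.4, 0.1, 0.3]
width: 0.999
```

Call:
jog_arm:
  moves:
    - [-1,[-13.9,4,-3.3],[0,0,0]]
    - [-1,[-13.9,4,-3.3],[0,0,0]]
    - [-1,[-13.9,4,-3.3],[0,0,0]]
    - [-1,[-13.9,4,-3.3],[0,0,0]]
    - [-1,[-13.9,4,-3.3],[0,0,0]]

```text
t: 1.28
ee_pos: [0.458, -0.2022, 0.1088]
orientation: [[-0.826, -0.001, 0.563], [-0.563, 0.002, -0.826], [-0.0, -1.0, -0.002]]
contact_force: [0.0, 0.3, 0.3]
width: 1.007
```

```bash
python3 - <<'E'
from h import *
c=cam("scene")
s=r.read_state();u=pix(c,s["ee_pos"]);print(u)
u0,v0=int(u[0])-50,int(u[1])-45
im=c["image"]
crop(c,u0,v0,u0+100,v0+90,6,"s1.png")
# predicted transformer top centre & long axis
for k in(-.027,0,.027):
    a=np.radians(34.4); p=np.array([.457+k*np.cos(a),-.205+k*np.sin(a),.044]); print(k,((pix(c,p)-[u0,v0]+.5)*6).round())
E
python3 g.py .457,-.205,.007,-56
```

```text
[216.20699735 130.16387997]
-0.027 [319. 353.]
0 [308. 385.]
0.027 [296. 417.]
t 1.33 pos [ 0.4571 -0.2037  0.1094] jaw yaw -55.7 w 85.0 j1,j6 [-0.59  1.96]
.457,-.205,.007,-56 shift [ 0.08 10.24  0.12] turn [0.1 0.3 0. ] dist 10.2
```

View pics/s1.png

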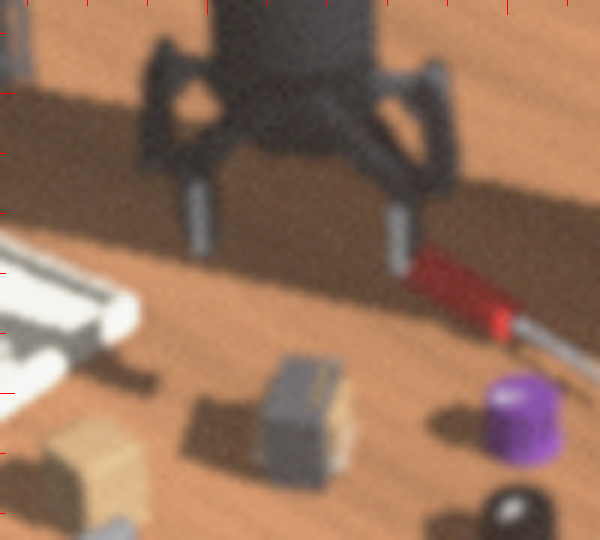

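The close view shows the gripper above the transformer. Its top edges at (314,360) and (293,407) lie on the predicted long axis, so I descend and grip.

Call:
jog_arm:
  moves:
    - [-0.6,[0.1,4,0.1],[0,0,0]]
    - [-0.5,[0.1,8,0.1],[0,0,0]]
    - [-0.5,[0.1,10.2,0.1],[0,0,0]]
    - [0.4,[0.1,10.2,0.1],[0,0,0]]
    - [0.4,[0.1,10.2,0.1],[0,0,0]]

```text
t: 1.75
ee_pos: [0.4553, -0.2076, 0.0082]
orientation: [[-0.829, -0.002, 0.559], [-0.559, 0.001, -0.829], [0.001, -1.0, -0.002]]
contact_force: [-4.2, 1.6, 1.1]
width: 0.486
```

Call:
jog_arm:
  moves:
    - [0.4,[0,0,0],[0,0,0]]
    - [0.4,[0,0,0],[0,0,0]]
    - [0.4,[0,0,0],[0,0,0]]

```text
t: 2.0
ee_pos: [0.4567, -0.2077, 0.0097]
orientation: [[-0.829, 0.002, 0.56], [-0.56, -0.001, -0.829], [-0.001, -1.0, 0.002]]
contact_force: [0.2, -0.0, -4.5]
width: 0.486
```

```bash
python3 g.py .4567,-.2077,.10,-56 .51,-.07,.11,-68 .563,.07,.11,-81 .617,.21,.085,-93 .617,.21,.015,-93 .617,.21,.11,-93
```

```text
t 2.0 pos [ 0.4567 -0.2077  0.0097] jaw yaw -56.0 w 41.3 j1,j6 [-0.59  1.95]
.4567,-.2077,.10,-56 shift [-0.01 -9.03  0.02] turn [-0.1  0.  -0.1] dist 9.0
.51,-.07,.11,-68 shift [-12.12  -1.    -8.44] turn [ 0. 12.  0.] dist 14.8
.563,.07,.11,-81 shift [-10.16   0.   -11.  ] turn [ 0. 13.  0.] dist 15.0
.617,.21,.085,-93 shift [ -7.52   2.5  -12.98] turn [ 0. 12.  0.] dist 15.2
.617,.21,.015,-93 shift [0. 7. 0.] turn [0. 0. 0.] dist 7.0
.617,.21,.11,-93 shift [ 0.  -9.5  0. ] turn [0. 0. 0.] dist 9.5
```

Call:
jog_arm:
  moves:
    - [0.4,[0,-3,0],[0,0,0]]
    - [0.4,[0,-6,0],[0,0,0]]
    - [0.4,[0,-9,0],[0,0,0]]

```text
t: 2.25
ee_pos: [0.4558, -0.2069, 0.1001]
orientation: [[-0.829, 0.0, 0.56], [-0.56, -0.0, -0.829], [-0.0, -1.0, 0.0]]
contact_force: [0.7, -0.3, -2.8]
width: 0.483
```

Call:
jog_arm:
  moves:
    - [0.4,[-3,-0.3,-2.1],[0,3,0]]
    - [0.4,[-6,-0.5,-4.2],[0,6,0]]
    - [0.4,[-9,-0.8,-6.3],[0,9,0]]
    - [0.4,[-12.1,-1,-8.4],[0,12,0]]

```text
t: 2.58
ee_pos: [0.5098, -0.0685, 0.1099]
orientation: [[-0.928, 0.002, 0.372], [-0.372, -0.001, -0.928], [-0.002, -1.0, 0.001]]
contact_force: [1.1, -0.4, -3.8]
width: 0.484
```

Call:
jog_arm:
  moves:
    - [0.4,[-2.5,0,-2.7],[0,3,0]]
    - [0.4,[-5,0,-5.5],[0,6,0]]
    - [0.4,[-7.6,0,-8.2],[0,10,0]]
    - [0.4,[-10.2,0,-11],[0,13,0]]

```text
t: 2.92
ee_pos: [0.5631, 0.0724, 0.1095]
orientation: [[-0.988, 0.002, 0.154], [-0.154, -0.0, -0.988], [-0.002, -1.0, 0.0]]
contact_force: [-0.3, -0.8, -4.4]
width: 0.489
```

Call:
jog_arm:
  moves:
    - [0.4,[-1.9,0,-3.2],[0,3,0]]
    - [0.4,[-3.8,0,-6.5],[0,6,0]]
    - [0.4,[-5.7,1,-9.7],[0,9,0]]
    - [0.4,[-7.5,2.5,-13],[0,12,0]]
    - [0.4,[-7.5,2.5,-13],[0,12,0]]

```text
t: 3.33
ee_pos: [0.6162, 0.113, 0.0873]
orientation: [[-1.0, -0.003, 0.031], [-0.031, 0.037, -0.999], [0.001, -0.999, -0.037]]
contact_force: [-0.1, 0.1, -4.3]
width: 0.485
```

```bash
python3 g.py .617,.21,.015,-93; python3 - <<'E'
from h import *
c=cam("scene"); crop(c,235,190,335,310,5,"s2.png")
E
```

```text
t 3.33 pos [0.6162 0.113  0.0873] jaw yaw -88.2 w 41.2 j1,j6 [0.03 3.14]
.617,.21,.015,-93 shift [-0.39  7.59 -9.42] turn [2.1 4.8 0.2] dist 12.1
```

View pics/s2.png

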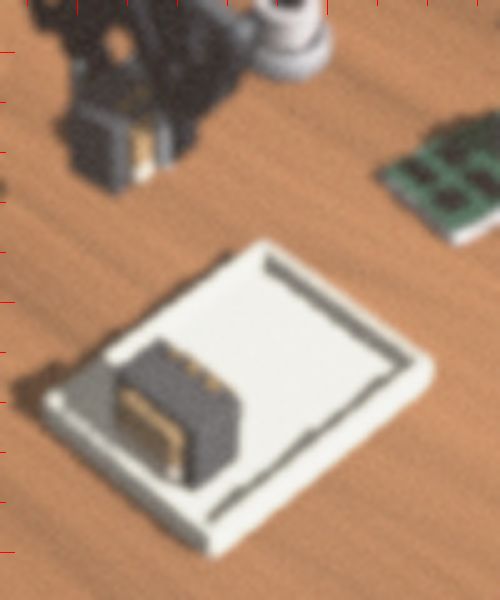

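j6 has hit its limit. Yaw = j1 − j6 + 90°, so I turn the other way and place with the jaws along tray x (yaw −3).

Call:
jog_arm:
  moves:
    - [0.4,[0,-2,0],[2.1,-7,0]]
    - [0.4,[0,-2,0],[2.1,-14,0]]
    - [0.4,[0,-2,0],[2.1,-21,0]]
    - [0.4,[0,-2,0],[2.1,-28,0]]
    - [0.4,[0,-2,0],[2.1,-35,0]]

```text
t: 3.8
ee_pos: [0.615, 0.1122, 0.1088]
orientation: [[-0.797, 0.01, 0.603], [-0.603, 0.002, -0.797], [-0.01, -1.0, 0.004]]
contact_force: [-0.3, 0.7, -3.3]
width: 0.484
```

```bash
python3 g.py .617,.14,.10,-33  .617,.18,.10,-3 .615,.21,.085,-3 .615,.21,.015,-3
```

```text
t 3.8 pos [0.615  0.1122 0.1088] jaw yaw -52.9 w 41.1 j1,j6 [0.05 2.54]
.617,.14,.10,-33 shift [-1.83  0.89 -2.1 ] turn [ -0.3 -19.9  -0.5] dist 2.9
.617,.18,.10,-3 shift [-3.35  0.   -2.18] turn [  0. -30.   0.] dist 4.0
.615,.21,.085,-3 shift [-2.99  1.5  -0.36] turn [0. 0. 0.] dist 3.4
.615,.21,.015,-3 shift [0. 7. 0.] turn [0. 0. 0.] dist 7.0
```

Call:
jog_arm:
  moves:
    - [0.4,[-1.8,0.9,-2.1],[0,-7,0]]
    - [0.4,[-1.8,0.9,-2.1],[0,-14,0]]
    - [0.4,[-1.8,0.9,-2.1],[-0.3,-19.9,-0.5]]
    - [0.4,[-1.8,0.9,-2.1],[-0.3,-19.9,-0.5]]

```text
t: 4.13
ee_pos: [0.617, 0.1401, 0.0996]
orientation: [[-0.545, -0.0, 0.838], [-0.838, -0.0, -0.545], [0.001, -1.0, -0.0]]
contact_force: [-1.2, -0.6, -3.6]
width: 0.485
```

Call:
jog_arm:
  moves:
    - [0.4,[-1,0,-0.6],[0,-7,0]]
    - [0.4,[-2,0,-1.2],[0,-14,0]]
    - [0.4,[-3,0,-1.8],[0,-21,0]]
    - [0.4,[-3.4,0,-2.2],[0,-28,0]]
    - [0.4,[-3.4,0,-2.2],[0,-30,0]]

```text
t: 4.55
ee_pos: [0.6172, 0.1814, 0.0996]
orientation: [[-0.054, 0.0, 0.999], [-0.999, 0.0, -0.054], [-0.0, -1.0, 0.0]]
contact_force: [-0.3, 0.5, -4.6]
width: 0.485
```

```bash
python3 g.py .615,.21,.085,-3 .615,.21,.015,-3
```

```text
t 4.55 pos [0.6172 0.1814 0.0996] jaw yaw -3.1 w 41.2 j1,j6 [0.16 1.78]
.615,.21,.085,-3 shift [-2.84  1.46 -0.38] turn [-0.  -0.1 -0. ] dist 3.2
.615,.21,.015,-3 shift [0. 7. 0.] turn [0. 0. 0.] dist 7.0
```

Call:
jog_arm:
  moves:
    - [0.4,[-1.5,0.7,0],[0,0,0]]
    - [0.4,[-2.8,1.5,0.1],[0,0,0]]
    - [0.4,[-2.8,4.5,0.1],[0,0,0]]
    - [0.4,[-2.8,7,0.1],[0,0,0]]
    - [0.4,[-2.8,8.4,0.1],[0,0,0]]

```text
t: 4.97
ee_pos: [0.6186, 0.2091, 0.0117]
orientation: [[-0.061, -0.004, 0.998], [-0.998, -0.0, -0.061], [0.001, -1.0, -0.004]]
contact_force: [-4.8, 0.0, 52.9]
width: 0.488
```

Call:
jog_arm:
  moves:
    - [0.4,[0,0,0],[0,0,0]]
    - [0.0,[0,0,0],[0,0,0]]
    - [-0.17,[0,0,0],[0,0,0]]
    - [-0.17,[0,0,0],[0,0,0]]
    - [-0.17,[0,0,0],[0,0,0]]

```text
t: 5.38
ee_pos: [0.6208, 0.2088, 0.0156]
orientation: [[-0.058, 0.001, 0.998], [-0.998, 0.0, -0.058], [-0.001, -1.0, 0.001]]
contact_force: [0.4, -1.0, -0.3]
width: 0.584
```

Call:
jog_arm:
  moves:
    - [-0.17,[0,-3,0],[0,0,0]]
    - [-0.17,[0,-7,0],[0,0,0]]
    - [-0.5,[0,-10,0],[0,0,0]]

```text
t: 5.63
ee_pos: [0.6206, 0.2086, 0.1175]
orientation: [[-0.058, 0.001, 0.998], [-0.998, 0.0, -0.058], [-0.0, -1.0, 0.001]]
contact_force: [1.4, 0.7, 0.2]
width: 0.707
```

```bash
python3 g.py .555,.058,.10,5 .555,.058,.009,5; python3 - <<'E'
from h import *
c=cam("scene"); crop(c,235,190,335,310,5,"s3.png")
E
```

```text
t 5.63 pos [0.6206 0.2086 0.1175] jaw yaw -3.3 w 60.1 j1,j6 [0.2  1.83]
.555,.058,.10,5 shift [15.41  1.74 -5.67] turn [-0.1 -8.3 -0. ] dist 16.5
.555,.058,.009,5 shift [0.  9.1 0. ] turn [0. 0. 0.] dist 9.1
```

View pics/s3.png

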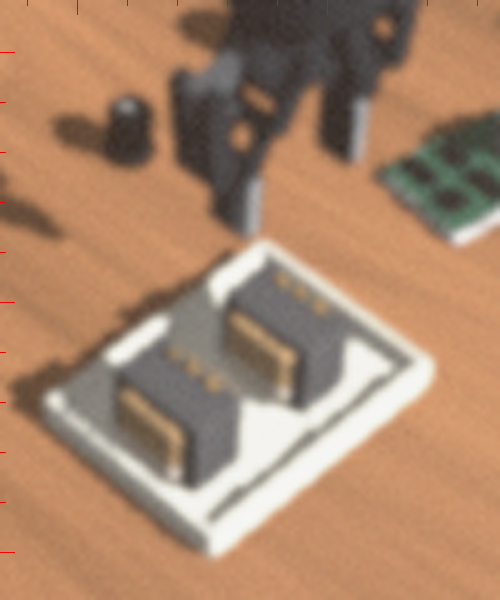

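Transformer stands upright beside the sample, core at (290,340) in the crop. Now the small knob.

Call:
jog_arm:
  moves:
    - [-0.3,[4,0.5,-1.5],[0,-2,0]]
    - [-0.3,[8,1,-3],[0,-4,0]]
    - [-0.3,[12,1.5,-4.5],[0,-6,0]]
    - [-0.3,[15.4,1.7,-5.7],[0,-8.3,0]]
    - [-0.3,[15.4,1.7,-5.7],[0,-8.3,0]]

```text
t: 6.1
ee_pos: [0.5519, 0.0532, 0.098]
orientation: [[0.085, -0.002, 0.996], [-0.996, -0.002, 0.085], [0.001, -1.0, -0.002]]
contact_force: [0.9, 0.3, -0.2]
width: 0.648
```

Call:
jog_arm:
  moves:
    - [-0.3,[0,3.5,0],[0,0,0]]
    - [-0.3,[0,6.5,0],[0,0,0]]
    - [-0.3,[0,8,0],[0,0,0]]
    - [-0.3,[0,9,0],[0,0,0]]
    - [-0.3,[0,9.5,0],[0,0,0]]

```text
t: 6.52
ee_pos: [0.5542, 0.058, 0.002]
orientation: [[0.086, -0.001, 0.996], [-0.996, 0.0, 0.086], [-0.0, -1.0, -0.001]]
contact_force: [-0.1, -0.0, 0.4]
width: 0.651
```

Call:
jog_arm:
  moves:
    - [0.8,[0,0,0],[0,0,0]]
    - [0.8,[0,0,0],[0,0,0]]
    - [0.8,[0,0,0],[0,0,0]]
    - [0.8,[0,0,0],[0,0,0]]
    - [0.8,[0,0,0],[0,0,0]]
  force: 30

```text
t: 6.93
ee_pos: [0.5552, 0.0581, 0.004]
orientation: [[0.087, 0.002, 0.996], [-0.996, 0.0, 0.087], [0.0, -1.0, 0.002]]
contact_force: [-0.6, 0.8, 5.8]
width: 0.28
```

```bash
python3 g.py .55,.06,.10,5 .53,.19,.11,5 .51,.32,.11,6 .488,.431,.08,7.5 .488,.431,.009,7.5 .488,.431,.11,7.5
```

```text
t 6.93 pos [0.5552 0.0581 0.004 ] jaw yaw 5.0 w 23.8 j1,j6 [-0.05  1.44]
.55,.06,.10,5 shift [-0.23 -9.6  -0.49] turn [-0.1 -0.   0. ] dist 9.6
.53,.19,.11,5 shift [-13.12  -1.    -0.86] turn [0. 0. 0.] dist 13.2
.51,.32,.11,6 shift [-13.12   0.    -0.86] turn [ 0. -1.  0.] dist 13.2
.488,.431,.08,7.5 shift [-11.27   3.    -1.03] turn [ 0.  -1.5  0. ] dist 11.7
.488,.431,.009,7.5 shift [0.  7.1 0. ] turn [0. 0. 0.] dist 7.1
.488,.431,.11,7.5 shift [  0.  -10.1   0. ] turn [0. 0. 0.] dist 10.1
```

Call:
jog_arm:
  moves:
    - [0.8,[0,0,0],[0,0,0]]
    - [0.8,[0,0,0],[0,0,0]]
    - [0.8,[-0.1,-3,-0.2],[0,0,0]]
    - [0.8,[-0.2,-6.5,-0.3],[0,0,0]]
    - [0.8,[-0.2,-9.6,-0.5],[0,0,0]]

```text
t: 7.35
ee_pos: [0.5491, 0.0598, 0.1005]
orientation: [[0.087, -0.001, 0.996], [-0.996, 0.0, 0.087], [-0.0, -1.0, -0.001]]
contact_force: [1.8, -0.0, -0.3]
width: 0.279
```

Call:
jog_arm:
  moves:
    - [0.8,[-3,0,-0.2],[0,0,0]]
    - [0.8,[-6.5,-0.5,-0.4],[0,0,0]]
    - [0.8,[-10,-0.8,-0.6],[0,0,0]]
    - [0.8,[-13.1,-1,-0.9],[0,0,0]]

```text
t: 7.68
ee_pos: [0.5289, 0.1909, 0.11]
orientation: [[0.086, 0.001, 0.996], [-0.996, 0.001, 0.086], [-0.001, -1.0, 0.001]]
contact_force: [1.1, -0.6, -1.6]
width: 0.282
```

Call:
jog_arm:
  moves:
    - [0.8,[-3.3,0,-0.2],[0,0,0]]
    - [0.8,[-6.5,0,-0.4],[0,0,0]]
    - [0.8,[-10,0,-0.6],[0,-1,0]]
    - [0.8,[-13.1,0,-0.9],[0,-1,0]]

```text
t: 8.02
ee_pos: [0.5083, 0.321, 0.1094]
orientation: [[0.106, 0.0, 0.994], [-0.994, 0.001, 0.106], [-0.001, -1.0, 0.0]]
contact_force: [0.5, -0.1, -0.3]
width: 0.285
```

Call:
jog_arm:
  moves:
    - [0.8,[-3.3,0.5,-0.3],[0,0,0]]
    - [0.8,[-6.5,1,-0.6],[0,-1,0]]
    - [0.8,[-9.5,2,-0.8],[0,-1.5,0]]
    - [0.8,[-11.3,3,-1],[0,-1.5,0]]
    - [0.8,[-11.3,3,-1],[0,-1.5,0]]

```text
t: 8.43
ee_pos: [0.485, 0.4333, 0.077]
orientation: [[0.134, -0.002, 0.991], [-0.991, -0.0, 0.134], [-0.0, -1.0, -0.003]]
contact_force: [-0.8, -1.5, -0.3]
width: 0.277
```

```bash
python3 g.py .488,.431,.009,7.5; python3 - <<'E'
from h import *
c=cam("scene"); crop(c,325,190,435,320,4.5,"s4.png")
E
```

```text
t 8.43 pos [0.485  0.4333 0.077 ] jaw yaw 7.7 w 23.6 j1,j6 [0.6  2.04]
.488,.431,.009,7.5 shift [0.27 6.8  0.29] turn [ 0.1  0.2 -0. ] dist 6.8
```

View pics/s4.png

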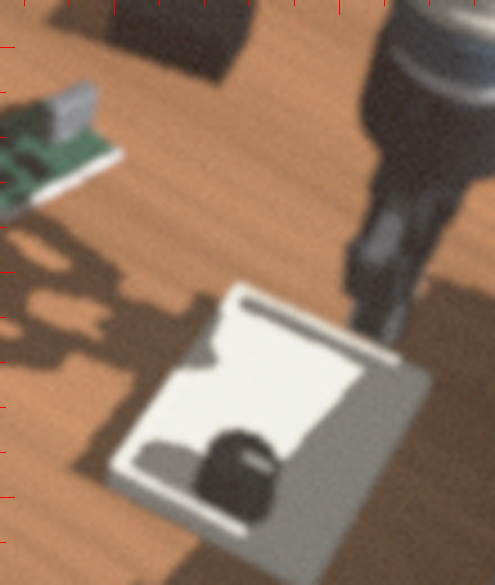

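The knob is hidden behind the fingers at about (375,320), but the 23.6 mm opening says it is held, and the gripper is over the tray's empty end. Lowering.

Call:
jog_arm:
  moves:
    - [0.8,[0,2.5,0],[0,0,0]]
    - [0.8,[0,4.5,0],[0,0,0]]
    - [0.8,[0,6,0],[0,0,0]]
    - [0.8,[0,6.7,0],[0,0,0]]
    - [0.8,[0,7.1,0],[0,0,0]]

```text
t: 8.9
ee_pos: [0.487, 0.4292, 0.0078]
orientation: [[0.129, -0.001, 0.992], [-0.992, -0.001, 0.129], [0.001, -1.0, -0.001]]
contact_force: [-8.5, -7.6, 28.8]
width: 0.28
```

Call:
jog_arm:
  moves:
    - [0.8,[0,0,0],[0,0,0]]
    - [0.3,[0,0,0],[0,0,0]]
    - [0.2,[0,0,0],[0,0,0]]
    - [0.2,[0,0,0],[0,0,0]]

```text
t: 9.23
ee_pos: [0.4874, 0.4305, 0.0088]
orientation: [[0.13, 0.001, 0.992], [-0.992, 0.001, 0.13], [-0.001, -1.0, 0.001]]
contact_force: [0.3, -1.2, -0.2]
width: 0.4
```

Call:
jog_arm:
  moves:
    - [0.2,[0,-2.5,0],[0,0,0]]
    - [0.2,[0,-6,0],[0,0,0]]
    - [0.2,[0,-10,0],[0,0,0]]

```text
t: 9.48
ee_pos: [0.4861, 0.4297, 0.1078]
orientation: [[0.13, -0.003, 0.991], [-0.991, -0.002, 0.13], [0.001, -1.0, -0.003]]
contact_force: [1.3, -0.2, 0.4]
width: 0.397
```

```bash
python3 g.py .48,.32,.11,10 .47,.18,.11,15 .456,.05,.11,20 .44,-.078,.10,20 .44,-.078,.005,20; python3 - <<'E'
from h import *
c=cam("scene"); crop(c,325,190,435,320,4.5,"s5.png")
E
```

```text
t 9.48 pos [0.4861 0.4297 0.1078] jaw yaw 7.5 w 33.7 j1,j6 [0.59 2.03]
.48,.32,.11,10 shift [10.8  -0.2  -2.03] turn [ 0.2 -2.5  0.1] dist 11.0
.47,.18,.11,15 shift [13.61  0.   -3.42] turn [ 0. -5.  0.] dist 14.0
.456,.05,.11,20 shift [12.19  0.   -4.72] turn [ 0. -5.  0.] dist 13.1
.44,-.078,.10,20 shift [11.48  1.   -5.88] turn [0. 0. 0.] dist 12.9
.44,-.078,.005,20 shift [0.  9.5 0. ] turn [0. 0. 0.] dist 9.5
```

Call:
jog_arm:
  moves:
    - [0.2,[3,0,-0.5],[0,-1,0]]
    - [0.2,[6,0,-1.1],[0,-1.5,0]]
    - [0.2,[9,0,-1.7],[0,-2,0]]
    - [0.2,[10.8,-0.2,-2],[0,-2.5,0]]

```text
t: 9.87
ee_pos: [0.4805, 0.3184, 0.1101]
orientation: [[0.173, -0.0, 0.985], [-0.985, -0.0, 0.173], [0.0, -1.0, -0.0]]
contact_force: [0.3, 0.4, -0.0]
width: 0.397
```

Call:
jog_arm:
  moves:
    - [0.2,[3.4,0,-0.8],[0,-1,0]]
    - [0.2,[6.8,0,-1.7],[0,-2,0]]
    - [0.2,[10.2,0,-2.5],[0,-4,0]]
    - [0.2,[13.6,0,-3.4],[0,-5,0]]

```text
t: 10.2
ee_pos: [0.4712, 0.1795, 0.1103]
orientation: [[0.261, 0.001, 0.965], [-0.965, 0.0, 0.261], [-0.0, -1.0, 0.001]]
contact_force: [1.0, 0.8, 0.3]
width: 0.397
```

Call:
jog_arm:
  moves:
    - [0.0,[3.4,0,-1.2],[0,-1,0]]
    - [0.0,[6.8,0,-2.4],[0,-2,0]]
    - [-0.3,[10,0,-3.6],[0,-4,0]]
    - [-0.4,[12.2,0,-4.7],[0,-5,0]]

```text
t: 10.53
ee_pos: [0.4574, 0.0485, 0.1104]
orientation: [[0.343, 0.001, 0.939], [-0.939, -0.0, 0.343], [0.001, -1.0, 0.001]]
contact_force: [-0.1, 0.7, -0.3]
width: 0.696
```

Call:
jog_arm:
  moves:
    - [-0.4,[3,0,-1.5],[0,0,0]]
    - [-0.4,[6,0.5,-3],[0,0,0]]
    - [-0.4,[9,1,-4.6],[0,0,0]]
    - [-0.4,[11.5,1,-5.9],[0,0,0]]
    - [-0.4,[11.5,1,-5.9],[0,0,0]]

```text
t: 10.95
ee_pos: [0.4411, -0.0814, 0.1001]
orientation: [[0.338, 0.0, 0.941], [-0.941, -0.002, 0.338], [0.002, -1.0, -0.0]]
contact_force: [0.2, 0.3, 0.3]
width: 0.702
```

```bash
python3 g.py .44,-.078,.005,20; python3 - <<'E'
from h import *
c=cam("scene"); a=c["image"]
crop(c,215,130,335,220,4.5,"a.png"); crop(c,325,220,435,310,4.5,"b.png")
A,B=[cv2.imread("pics/"+f) for f in("a.png","b.png")]; B=cv2.resize(B,None,fx=.5,fy=.5); A[:B.shape[0],-B.shape[1]:]=B; cv2.imwrite("pics/s6.png",A)
E
```

```text
t 10.95 pos [ 0.4411 -0.0814  0.1001] jaw yaw 19.8 w 59.7 j1,j6 [-0.37  0.86]
.44,-.078,.005,20 shift [-0.37  9.51  0.01] turn [ 0.  -0.2  0.1] dist 9.5
```

View pics/s6.png

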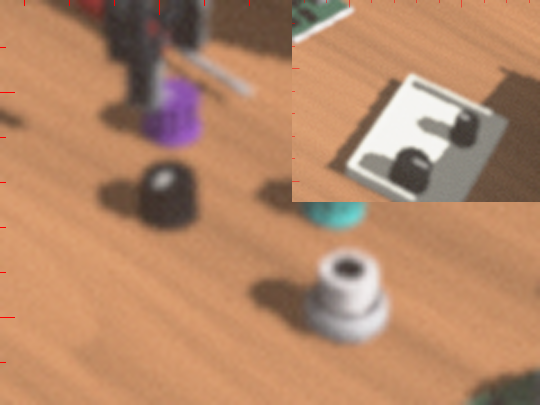

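Inset: the small knob stands upright in the tray. Below, the black large knob at (168,195) sits under the gripper, and purple and teal stand clear of it.

Call:
jog_arm:
  moves:
    - [-0.4,[0,3.5,0],[0,0,0]]
    - [-0.4,[0,6.5,0],[0,0,0]]
    - [-0.4,[0,8,0],[0,0,0]]
    - [-0.4,[0,9,0],[0,0,0]]
    - [-0.4,[0,9.4,0],[0,0,0]]

```text
t: 11.42
ee_pos: [0.4406, -0.0763, 0.0047]
orientation: [[0.343, -0.002, 0.939], [-0.939, 0.001, 0.343], [-0.002, -1.0, -0.002]]
contact_force: [-0.7, -0.8, -0.6]
width: 0.7
```

Call:
jog_arm:
  moves:
    - [0.6,[0,0,0],[0,0,0]]
    - [0.6,[0,0,0],[0,0,0]]
    - [0.6,[0,0,0],[0,0,0]]
    - [0.6,[0,0,0],[0,0,0]]
    - [0.6,[0,0,0],[0,0,0]]

```text
t: 11.83
ee_pos: [0.4418, -0.0774, 0.0067]
orientation: [[0.342, 0.001, 0.94], [-0.94, -0.0, 0.342], [0.001, -1.0, 0.001]]
contact_force: [1.0, 0.7, 5.2]
width: 0.383
```

```bash
python3 g.py .44,-.078,.11,20 .456,.05,.11,18 .48,.18,.11,14 .495,.30,.11,10 .509,.386,.08,7.5 .509,.386,.01,7.5 .509,.386,.11,7.5
```

```text
t 11.83 pos [ 0.4418 -0.0774  0.0067] jaw yaw 20.0 w 32.5 j1,j6 [-0.36  0.86]
.44,-.078,.11,20 shift [  0.   -10.33  -0.18] turn [-0.1 -0.   0. ] dist 10.3
.456,.05,.11,18 shift [-11.48   0.     5.88] turn [0. 2. 0.] dist 12.9
.48,.18,.11,14 shift [-11.62   0.     6.3 ] turn [0. 4. 0.] dist 13.2
.495,.30,.11,10 shift [-11.28   0.     4.36] turn [0. 4. 0.] dist 12.1
.509,.386,.08,7.5 shift [-8.23  3.    2.87] turn [0.  2.5 0. ] dist 9.2
.509,.386,.01,7.5 shift [0. 7. 0.] turn [0. 0. 0.] dist 7.0
.509,.386,.11,7.5 shift [  0. -10.   0.] turn [0. 0. 0.] dist 10.0
```

Call:
jog_arm:
  moves:
    - [0.6,[0,-3,0],[0,0,0]]
    - [0.6,[0,-7,0],[0,0,0]]
    - [0.6,[0,-10.3,0],[0,0,0]]

```text
t: 12.08
ee_pos: [0.4409, -0.0773, 0.1109]
orientation: [[0.342, -0.001, 0.94], [-0.94, 0.0, 0.342], [-0.0, -1.0, -0.001]]
contact_force: [1.5, -0.7, -0.3]
width: 0.384
```

Call:
jog_arm:
  moves:
    - [0.6,[-3,0,1.5],[0,0,0]]
    - [0.6,[-6,0,3],[0,1,0]]
    - [0.6,[-9,0,4.6],[0,1,0]]
    - [0.6,[-11.5,0,5.9],[0,2,0]]

```text
t: 12.42
ee_pos: [0.4575, 0.0525, 0.1096]
orientation: [[0.308, 0.001, 0.951], [-0.951, 0.0, 0.308], [0.0, -1.0, 0.001]]
contact_force: [-0.5, 0.6, -0.6]
width: 0.383
```

Call:
jog_arm:
  moves:
    - [0.6,[-3,0,1.5],[0,1,0]]
    - [0.6,[-6,0,3.2],[0,2,0]]
    - [0.6,[-9,0,4.8],[0,3,0]]
    - [0.6,[-11.6,0,6.3],[0,4,0]]

```text
t: 12.75
ee_pos: [0.4815, 0.1827, 0.1093]
orientation: [[0.241, 0.0, 0.97], [-0.97, 0.0, 0.241], [-0.0, -1.0, 0.0]]
contact_force: [1.0, -0.5, -0.1]
width: 0.387
```

Call:
jog_arm:
  moves:
    - [0.6,[-3,0,1.1],[0,1,0]]
    - [0.6,[-6,0,2.2],[0,2,0]]
    - [0.6,[-9,0,3.4],[0,3,0]]
    - [0.6,[-11.3,0,4.4],[0,4,0]]

```text
t: 13.08
ee_pos: [0.4968, 0.3032, 0.1092]
orientation: [[0.173, -0.0, 0.985], [-0.985, 0.001, 0.173], [-0.001, -1.0, 0.0]]
contact_force: [0.6, -0.6, 0.1]
width: 0.384
```

Call:
jog_arm:
  moves:
    - [0.6,[-3,0,1],[0,1,0]]
    - [0.6,[-6,0.5,2],[0,2,0]]
    - [0.6,[-8.2,2,2.9],[0,2.5,0]]
    - [0.6,[-8.2,3,2.9],[0,2.5,0]]
    - [0.6,[-8.2,3,2.9],[0,2.5,0]]

```text
t: 13.5
ee_pos: [0.5099, 0.3871, 0.0764]
orientation: [[0.132, -0.004, 0.991], [-0.991, -0.002, 0.132], [0.001, -1.0, -0.004]]
contact_force: [-0.0, -1.0, -1.3]
width: 0.383
```

```bash
python3 g.py .509,.386,.011,7.5
```

```text
t 13.5 pos [0.5099 0.3871 0.0764] jaw yaw 7.6 w 32.5 j1,j6 [0.52 1.96]
.509,.386,.011,7.5 shift [ 0.08  6.54 -0.08] turn [0.2 0.1 0.1] dist 6.5
```

Call:
jog_arm:
  moves:
    - [0.6,[0,2.5,0],[0,0,0]]
    - [0.6,[0,4.5,0],[0,0,0]]
    - [0.6,[0,6,0],[0,0,0]]
    - [0.6,[0,6.5,0],[0,0,0]]
    - [0.6,[0,6.8,0],[0,0,0]]

```text
t: 13.92
ee_pos: [0.511, 0.3856, 0.0108]
orientation: [[0.129, -0.001, 0.992], [-0.992, -0.001, 0.129], [0.0, -1.0, -0.002]]
contact_force: [0.1, 0.5, -1.1]
width: 0.381
```

Call:
jog_arm:
  moves:
    - [0.6,[0,0,0],[0,0,0]]
    - [0.2,[0,0,0],[0,0,0]]
    - [0.0,[0,0,0],[0,0,0]]
    - [0.0,[0,0,0],[0,0,0]]

```text
t: 14.25
ee_pos: [0.5117, 0.3869, 0.012]
orientation: [[0.13, 0.001, 0.991], [-0.991, 0.001, 0.13], [-0.001, -1.0, 0.001]]
contact_force: [-0.2, -0.5, -0.2]
width: 0.503
```

Call:
jog_arm:
  moves:
    - [0.0,[0,-2.5,0],[0,0,0]]
    - [0.0,[0,-6,0],[0,0,0]]
    - [0.0,[0,-10,0],[0,0,0]]

```text
t: 14.5
ee_pos: [0.5103, 0.3862, 0.111]
orientation: [[0.13, -0.003, 0.991], [-0.991, -0.001, 0.13], [0.001, -1.0, -0.003]]
contact_force: [2.0, 1.0, 0.6]
width: 0.501
```

```bash
python3 g.py .49,.28,.12,15 .465,.165,.12,20 .441,.069,.115,20 .441,.069,.012,20; python3 - <<'E'
from h import *
c=cam("scene"); crop(c,325,200,435,310,4.5,"s7.png")
E
```

```text
t 14.5 pos [0.5103 0.3862 0.111 ] jaw yaw 7.5 w 42.6 j1,j6 [0.52 1.96]
.49,.28,.12,15 shift [10.27 -0.88 -3.4 ] turn [ 0.2 -7.5  0. ] dist 10.9
.465,.165,.12,20 shift [10.46  0.   -5.39] turn [ 0. -5.  0.] dist 11.8
.441,.069,.115,20 shift [ 8.2   0.5  -5.54] turn [0. 0. 0.] dist 9.9
.441,.069,.012,20 shift [ 0.  10.3  0. ] turn [0. 0. 0.] dist 10.3
```

View pics/s7.png

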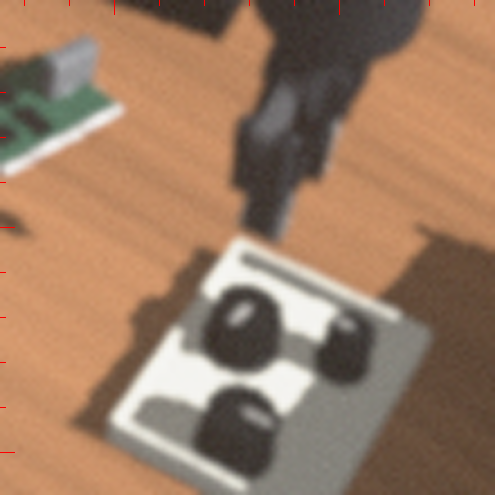

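Both knobs stand upright in the knob tray, large at (245,325), small at (343,345). Bearing next, with the fingertips kept above its 18 mm ring.

Call:
jog_arm:
  moves:
    - [0.0,[3,0,-1],[0,-2,0]]
    - [0.0,[6,-0.5,-2],[0,-4,0]]
    - [-0.2,[9,-0.9,-3],[0,-6,0]]
    - [-0.4,[10.3,-0.9,-3.4],[0,-7.5,0]]

```text
t: 14.88
ee_pos: [0.4903, 0.2777, 0.1212]
orientation: [[0.26, 0.001, 0.966], [-0.966, -0.0, 0.26], [0.0, -1.0, 0.001]]
contact_force: [0.7, 0.4, 0.4]
width: 0.695
```

Call:
jog_arm:
  moves:
    - [-0.4,[3,0,-1.5],[0,-2,0]]
    - [-0.4,[6,0,-3],[0,-3,0]]
    - [-0.4,[9,0,-4.6],[0,-4,0]]
    - [-0.4,[10.5,0,-5.4],[0,-5,0]]

```text
t: 15.22
ee_pos: [0.4649, 0.1623, 0.1204]
orientation: [[0.342, 0.0, 0.94], [-0.94, -0.0, 0.342], [0.0, -1.0, -0.0]]
contact_force: [-0.7, 0.6, 0.1]
width: 0.7
```

Call:
jog_arm:
  moves:
    - [-0.4,[3,0,-2],[0,0,0]]
    - [-0.4,[6,0.2,-4],[0,0,0]]
    - [-0.4,[8.2,0.5,-5.5],[0,0,0]]
    - [-0.4,[8.2,0.5,-5.5],[0,0,0]]
    - [-0.4,[8.2,0.5,-5.5],[0,0,0]]

```text
t: 15.63
ee_pos: [0.4423, 0.0679, 0.1154]
orientation: [[0.339, 0.001, 0.941], [-0.941, 0.0, 0.339], [0.0, -1.0, 0.001]]
contact_force: [0.4, 0.0, 0.6]
width: 0.703
```

```bash
python3 g.py .4415,.069,.020,20
```

```text
t 15.63 pos [0.4423 0.0679 0.1154] jaw yaw 19.8 w 59.7 j1,j6 [-0.04  1.19]
.4415,.069,.020,20 shift [-0.13  9.54 -0.05] turn [-0.  -0.2  0. ] dist 9.5
```

Call:
jog_arm:
  moves:
    - [-0.4,[0,3.5,0],[0,0,0]]
    - [-0.4,[0,6.5,0],[0,0,0]]
    - [-0.4,[0,8,0],[0,0,0]]
    - [-0.4,[0,9,0],[0,0,0]]
    - [-0.4,[0,9.5,0],[0,0,0]]

```text
t: 16.05
ee_pos: [0.442, 0.07, 0.0187]
orientation: [[0.343, -0.002, 0.939], [-0.939, 0.0, 0.343], [-0.001, -1.0, -0.002]]
contact_force: [-1.0, -0.4, -0.6]
width: 0.701
```

Call:
jog_arm:
  moves:
    - [0.6,[0,0,0],[0,0,0]]
    - [0.6,[0,0,0],[0,0,0]]
    - [0.6,[0,0,0],[0,0,0]]
    - [0.6,[0,0,0],[0,0,0]]
    - [0.6,[0,0,0],[0,0,0]]
  force: 45

```text
t: 16.47
ee_pos: [0.4429, 0.0692, 0.0207]
orientation: [[0.342, 0.001, 0.94], [-0.94, 0.001, 0.342], [-0.0, -1.0, 0.001]]
contact_force: [0.5, 1.9, 4.2]
width: 0.378
```

```bash
python3 g.py .4415,.069,.12,20 .44,-.06,.125,17 .455,-.19,.125,12 .478,-.32,.125,9 .493,-.405,.095,7 .493,-.405,.026,7 .493,-.405,.12,7
```

```text
t 16.47 pos [0.4429 0.0692 0.0207] jaw yaw 20.0 w 32.1 j1,j6 [-0.03  1.19]
.4415,.069,.12,20 shift [-0.03 -9.93 -0.12] turn [-0.1  0.  -0. ] dist 9.9
.44,-.06,.125,17 shift [12.07 -0.5  -4.55] turn [0. 3. 0.] dist 12.9
.455,-.19,.125,12 shift [12.87  0.   -2.37] turn [0. 5. 0.] dist 13.1
.478,-.32,.125,9 shift [13.19  0.   -0.45] turn [0. 3. 0.] dist 13.2
.493,-.405,.095,7 shift [8.63 3.   0.15] turn [0. 2. 0.] dist 9.1
.493,-.405,.026,7 shift [0.  6.9 0. ] turn [0. 0. 0.] dist 6.9
.493,-.405,.12,7 shift [ 0.  -9.4  0. ] turn [0. 0. 0.] dist 9.4
```

Call:
jog_arm:
  moves:
    - [0.6,[0,-3,0],[0,0,0]]
    - [0.6,[0,-7,0],[0,0,0]]
    - [0.6,[0,-10,0],[0,0,0]]
    - [0.6,[0,-10,0],[0,0,0]]

```text
t: 16.8
ee_pos: [0.4449, 0.0688, 0.1254]
orientation: [[0.342, 0.008, 0.94], [-0.94, -0.0, 0.342], [0.003, -1.0, 0.008]]
contact_force: [0.8, 0.0, -2.2]
width: 0.376
```

Call:
jog_arm:
  moves:
    - [0.6,[3,0,-1.2],[0,1,0]]
    - [0.6,[6.2,-0.5,-2.4],[0,2,0]]
    - [0.6,[9.4,-0.5,-3.6],[0,3,0]]
    - [0.6,[12.1,-0.5,-4.6],[0,3,0]]

```text
t: 17.13
ee_pos: [0.4401, -0.0622, 0.1249]
orientation: [[0.291, 0.0, 0.957], [-0.957, -0.0, 0.291], [0.0, -1.0, -0.0]]
contact_force: [0.7, -0.1, -2.7]
width: 0.377
```

Call:
jog_arm:
  moves:
    - [0.6,[3.3,0,-0.6],[0,1,0]]
    - [0.6,[6.6,0,-1.2],[0,2,0]]
    - [0.6,[10,0,-1.8],[0,4,0]]
    - [0.6,[12.9,0,-2.4],[0,5,0]]

```text
t: 17.47
ee_pos: [0.4549, -0.1931, 0.1245]
orientation: [[0.205, -0.001, 0.979], [-0.979, -0.0, 0.205], [0.0, -1.0, -0.001]]
contact_force: [0.6, -0.1, -1.6]
width: 0.379
```

Call:
jog_arm:
  moves:
    - [0.6,[3.3,0,-0.1],[0,1,0]]
    - [0.6,[6.6,0,-0.2],[0,2,0]]
    - [0.6,[10,0,-0.3],[0,3,0]]
    - [0.6,[13.2,0,-0.5],[0,3,0]]

```text
t: 17.8
ee_pos: [0.4775, -0.3229, 0.1242]
orientation: [[0.155, -0.001, 0.988], [-0.988, 0.0, 0.155], [-0.0, -1.0, -0.001]]
contact_force: [0.6, 0.0, -1.8]
width: 0.379
```

Call:
jog_arm:
  moves:
    - [0.6,[3,0,0],[0,1,0]]
    - [0.6,[6,0.5,0],[0,2,0]]
    - [0.6,[8.6,1.5,0.1],[0,2,0]]
    - [0.6,[8.6,3,0.1],[0,2,0]]
    - [0.6,[8.6,3,0.1],[0,2,0]]

```text
t: 18.22
ee_pos: [0.4906, -0.4062, 0.0909]
orientation: [[0.12, -0.004, 0.993], [-0.993, 0.004, 0.12], [-0.004, -1.0, -0.004]]
contact_force: [-0.8, 1.1, -3.2]
width: 0.381
```

```bash
python3 g.py .493,-.405,.026,7
```

```text
t 18.22 pos [ 0.4906 -0.4062  0.0909] jaw yaw 6.9 w 32.4 j1,j6 [-0.82  0.63]
.493,-.405,.026,7 shift [-0.06  6.49  0.27] turn [ 0.2 -0.1 -0.3] dist 6.5
```

Call:
jog_arm:
  moves:
    - [0.6,[0,2.5,0],[0,0,0]]
    - [0.6,[0,4.5,0],[0,0,0]]
    - [0.6,[0,6,0],[0,0,0]]
    - [0.6,[0,6.5,0],[0,0,0]]
    - [0.6,[0,6.9,0],[0,0,0]]

```text
t: 18.63
ee_pos: [0.4918, -0.4049, 0.0255]
orientation: [[0.122, -0.001, 0.993], [-0.993, 0.001, 0.122], [-0.001, -1.0, -0.001]]
contact_force: [0.2, -0.1, -1.2]
width: 0.38
```

Call:
jog_arm:
  moves:
    - [0.6,[0,0,0],[0,0,0]]
    - [0.2,[0,0,0],[0,0,0]]
    - [-0.2,[0,0,0],[0,0,0]]
    - [-0.2,[0,0,0],[0,0,0]]

```text
t: 18.97
ee_pos: [0.4925, -0.4063, 0.0271]
orientation: [[0.122, 0.001, 0.993], [-0.993, -0.001, 0.122], [0.001, -1.0, 0.001]]
contact_force: [1.4, 0.3, 0.3]
width: 0.602
```

Call:
jog_arm:
  moves:
    - [-0.2,[0,-2.5,0],[0,0,0]]
    - [-0.2,[0,-6,0],[0,0,0]]
    - [-0.2,[0,-10,0],[0,0,0]]

```text
t: 19.22
ee_pos: [0.4914, -0.4052, 0.1262]
orientation: [[0.122, -0.002, 0.993], [-0.993, 0.002, 0.122], [-0.002, -1.0, -0.002]]
contact_force: [1.7, -1.0, 0.7]
width: 0.601
```

```bash
python3 - <<'E'
from h import *
c=cam("scene"); crop(c,110,100,290,220,4,"s8.png")
a=np.radians(-12.7);p=np.array([.445-.028*np.cos(a),.202-.028*np.sin(a)]);print("block",p)
E
python3 g.py .46,-.30,.125,20 .43,-.17,.125,40 .42,-.04,.125,60 .415,.09,.125,75 .4177,.208,.125,77.3 .4177,.208,.012,77.3
```

```text
block [0.41768503 0.20815569]
t 19.27 pos [ 0.4939 -0.4077  0.136 ] jaw yaw 7.0 w 50.8 j1,j6 [-0.82  0.63]
.46,-.30,.125,20 shift [-11.11   1.    -2.06] turn [ -0.3 -13.    0.5] dist 11.3
.43,-.17,.125,40 shift [-13.24   0.     1.63] turn [  0. -20.   0.] dist 13.3
.42,-.04,.125,60 shift [-10.6    0.     7.59] turn [  0. -20.   0.] dist 13.0
.415,.09,.125,75 shift [-6.93  0.   11.01] turn [  0. -15.   0.] dist 13.0
.4177,.208,.125,77.3 shift [-2.79  0.   11.47] turn [ 0.  -2.3  0. ] dist 11.8
.4177,.208,.012,77.3 shift [ 0.  11.3  0. ] turn [0. 0. 0.] dist 11.3
```

View pics/s8.png

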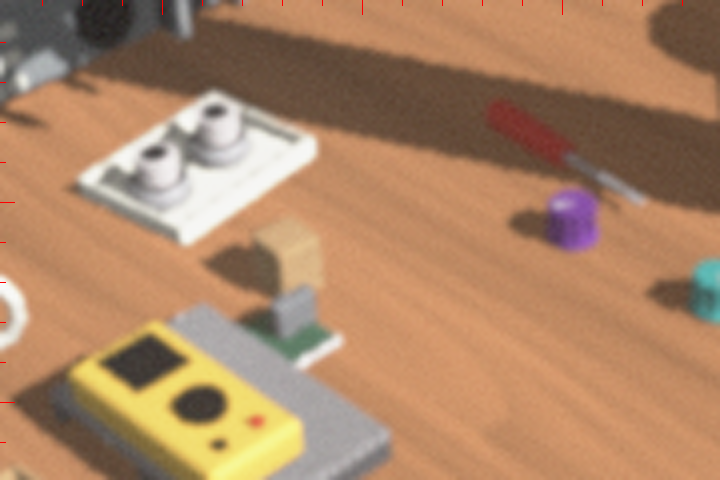

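The bearing stands upright in its tray at (220,130), beside the sample. Now the card.

Call:
jog_arm:
  moves:
    - [-0.2,[-3,0.3,-0.5],[0,-3,0]]
    - [-0.2,[-6,0.6,-1],[0,-6,0]]
    - [-0.2,[-9,1,-1.5],[0,-9,0]]
    - [-0.2,[-11.1,1,-2],[0,-13,0]]

```text
t: 19.6
ee_pos: [0.4579, -0.2959, 0.1159]
orientation: [[0.344, -0.0, 0.939], [-0.939, 0.0, 0.344], [-0.0, -1.0, -0.0]]
contact_force: [1.2, 0.2, 0.4]
width: 0.604
```

Call:
jog_arm:
  moves:
    - [-0.2,[-3.3,0,0.4],[0,-5,0]]
    - [-0.2,[-6.6,0,0.8],[0,-10,0]]
    - [-0.2,[-10,0,1.2],[0,-15,0]]
    - [-0.2,[-13.2,0,1.6],[0,-20,0]]

```text
t: 19.93
ee_pos: [0.4282, -0.1673, 0.1165]
orientation: [[0.646, 0.001, 0.764], [-0.764, -0.001, 0.646], [0.001, -1.0, 0.0]]
contact_force: [0.9, 0.6, 1.2]
width: 0.598
```

Call:
jog_arm:
  moves:
    - [-0.2,[-2.7,0,1.9],[0,-5,0]]
    - [-0.2,[-5.4,0,3.8],[0,-10,0]]
    - [-0.2,[-8,0,5.7],[0,-15,0]]
    - [-0.2,[-10.6,0,7.6],[0,-20,0]]

```text
t: 20.27
ee_pos: [0.4187, -0.0372, 0.1167]
orientation: [[0.868, 0.002, 0.497], [-0.497, -0.0, 0.868], [0.002, -1.0, 0.0]]
contact_force: [1.5, 0.8, 0.2]
width: 0.602
```

Call:
jog_arm:
  moves:
    - [-0.2,[-1.7,0,2.8],[0,-4,0]]
    - [-0.2,[-3.5,0,5.5],[0,-8,0]]
    - [-0.2,[-5.2,0,8.3],[0,-12,0]]
    - [-0.2,[-6.9,0,11],[0,-15,0]]
    - [-0.2,[-6.9,0,11],[0,-15,0]]

```text
t: 20.68
ee_pos: [0.4136, 0.0954, 0.1167]
orientation: [[0.968, 0.001, 0.252], [-0.252, 0.002, 0.968], [0.001, -1.0, 0.002]]
contact_force: [-0.9, -1.3, 0.3]
width: 0.599
```

Call:
jog_arm:
  moves:
    - [-0.2,[-0.7,0,2.9],[0,-1,0]]
    - [-0.2,[-1.4,0,5.8],[0,-2,0]]
    - [-0.2,[-2.1,0,8.7],[0,-2.3,0]]
    - [-0.2,[-2.8,0,11.5],[0,-2.3,0]]
    - [-0.2,[-2.8,0,11.5],[0,-2.3,0]]

```text
t: 21.1
ee_pos: [0.4173, 0.213, 0.1166]
orientation: [[0.976, 0.002, 0.218], [-0.218, 0.002, 0.976], [0.001, -1.0, 0.002]]
contact_force: [-1.0, 0.2, -0.0]
width: 0.598
```

```bash
python3 g.py .4177,.208,.012,77.3; python3 - <<'E'
from h import *
c=cam("scene"); crop(c,280,160,380,250,6,"s9.png")
a=np.radians(-12.7);C,S=np.cos(a),np.sin(a)
for x in(-.045,-.011):
  for y in (-.006,.006):
    p=[.445+x*C-y*S,.202+x*S+y*C,.036];print(x,y,((pix(c,p)-[280,160]+.5)*6).round())
E
```

```text
t 21.1 pos [0.4173 0.213  0.1166] jaw yaw 77.4 w 50.9 j1,j6 [0.29 0.51]
.4177,.208,.012,77.3 shift [ 0.14 10.46 -0.5 ] turn [-0.1  0.1  0.1] dist 10.5
-0.045 -0.006 [383. 280.]
-0.045 0.006 [402. 296.]
-0.011 -0.006 [324. 310.]
-0.011 0.006 [343. 326.]
```

View pics/s9.png

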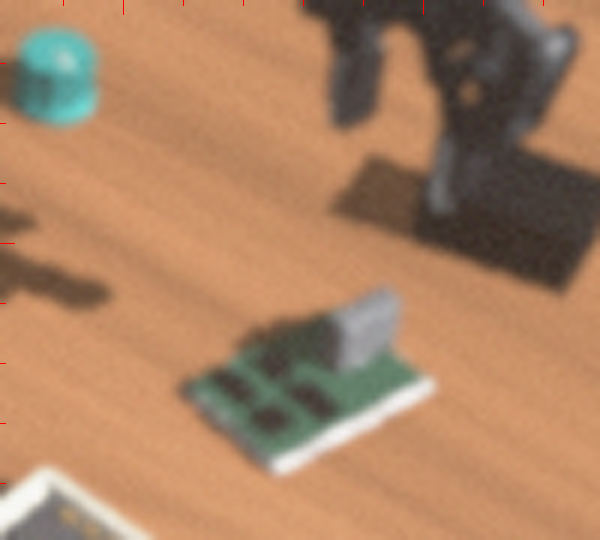

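The block's top corners (385,288), (400,296) and (343,328) match the prediction within about a pixel. Gripping.

Call:
jog_arm:
  moves:
    - [-0.2,[0.1,3.5,-0.3],[0,0,0]]
    - [-0.2,[0.1,7,-0.3],[0,0,0]]
    - [-0.2,[0.1,9,-0.3],[0,0,0]]
    - [-0.2,[0.1,10,-0.3],[0,0,0]]
    - [-0.2,[0.1,10.4,-0.3],[0,0,0]]

```text
t: 21.57
ee_pos: [0.4163, 0.2051, 0.0106]
orientation: [[0.975, -0.003, 0.221], [-0.221, -0.001, 0.975], [-0.002, -1.0, -0.001]]
contact_force: [0.2, 0.2, 0.5]
width: 0.603
```

Call:
jog_arm:
  moves:
    - [0.4,[0,0,0],[0,0,0]]
    - [0.9,[0,0,0],[0,0,0]]
    - [0.9,[0,0,0],[0,0,0]]
    - [0.9,[0,0,0],[0,0,0]]
    - [0.9,[0,0,0],[0,0,0]]
  force: 60

```text
t: 21.98
ee_pos: [0.418, 0.2066, 0.0132]
orientation: [[0.975, 0.002, 0.22], [-0.22, 0.001, 0.975], [0.002, -1.0, 0.001]]
contact_force: [0.3, 0.1, 6.2]
width: 0.125
```

Call:
jog_arm:
  moves:
    - [0.9,[0,0,0],[0,0,0]]
    - [0.9,[0,0,0],[0,0,0]]
    - [0.9,[0,0,0],[0,0,0]]

```text
t: 22.23
ee_pos: [0.418, 0.2066, 0.0132]
orientation: [[0.975, 0.002, 0.22], [-0.22, 0.001, 0.975], [0.002, -1.0, 0.001]]
contact_force: [-0.8, -0.7, 6.4]
width: 0.126
```

```bash
python3 g.py .4177,.208,.053,77.3 .44,.08,.053,84 .455,-.03,.053,90.5 .475,-.107,.053,90.5 .475,-.107,.0145,90.5 .594,-.107,.0145,90.5
```

```text
t 22.23 pos [0.418  0.2066 0.0132] jaw yaw 77.3 w 10.7 j1,j6 [0.28 0.5 ]
.4177,.208,.053,77.3 shift [-0.05 -3.98  0.13] turn [-0.1 -0.   0.1] dist 4.0
.44,.08,.053,84 shift [  4.99   0.   -12.  ] turn [ 0.  -6.7  0. ] dist 13.0
.455,-.03,.053,90.5 shift [  2.64   0.   -10.78] turn [ 0.  -6.5  0. ] dist 11.1
.475,-.107,.053,90.5 shift [ 1.93  0.   -7.72] turn [0. 0. 0.] dist 8.0
.475,-.107,.0145,90.5 shift [0.   3.85 0.  ] turn [0. 0. 0.] dist 3.8
.594,-.107,.0145,90.5 shift [11.9  0.  -0.1] turn [0. 0. 0.] dist 11.9
```

Call:
jog_arm:
  moves:
    - [0.9,[0,-1.5,0],[0,0,0]]
    - [0.9,[0,-3,0],[0,0,0]]
    - [0.9,[0,-4,0.1],[0,0,0]]

```text
t: 22.48
ee_pos: [0.4174, 0.2074, 0.0534]
orientation: [[0.976, 0.0, 0.22], [-0.22, 0.0, 0.976], [0.0, -1.0, 0.0]]
contact_force: [0.3, 0.3, -3.5]
width: 0.128
```

Call:
jog_arm:
  moves:
    - [0.9,[1,0,-2.4],[0,-1.5,0]]
    - [0.9,[2,0,-5],[0,-3,0]]
    - [0.9,[3,0,-7.5],[0,-4.5,0]]
    - [0.9,[4,0,-10],[0,-6,0]]
    - [0.9,[5,0,-12],[0,-6.7,0]]

```text
t: 22.9
ee_pos: [0.4394, 0.0778, 0.0523]
orientation: [[0.995, -0.0, 0.103], [-0.103, -0.0, 0.995], [-0.0, -1.0, -0.0]]
contact_force: [-0.0, 0.1, -1.8]
width: 0.126
```

Call:
jog_arm:
  moves:
    - [0.9,[0.6,0,-2.5],[0,-1.5,0]]
    - [0.9,[1.2,0,-5],[0,-3,0]]
    - [0.9,[1.8,0,-7.5],[0,-4.5,0]]
    - [0.9,[2.4,0,-9.5],[0,-6,0]]
    - [0.9,[2.6,0,-10.8],[0,-6.5,0]]

```text
t: 23.32
ee_pos: [0.4548, -0.0329, 0.0524]
orientation: [[1.0, 0.001, -0.009], [0.009, -0.001, 1.0], [0.001, -1.0, -0.001]]
contact_force: [0.8, -0.2, -3.1]
width: 0.128
```

Call:
jog_arm:
  moves:
    - [0.9,[0.6,0,-2.5],[0,0,0]]
    - [0.9,[1.2,0,-5],[0,0,0]]
    - [0.9,[1.8,0,-7],[0,0,0]]
    - [0.9,[1.9,0,-7.7],[0,0,0]]
    - [0.9,[1.9,0,-7.7],[0,0,0]]

```text
t: 23.73
ee_pos: [0.4741, -0.1091, 0.0521]
orientation: [[1.0, -0.0, -0.006], [0.006, -0.0, 1.0], [-0.0, -1.0, -0.0]]
contact_force: [-0.4, -0.3, -3.1]
width: 0.127
```

```bash
python3 g.py .475,-.107,.0145,90.5 .594,-.107,.0145,90.5;python3 - <<'E'
from h import *
c=cam("scene"); crop(c,150,120,290,220,5,"s10.png")
E
```

```text
t 23.73 pos [ 0.4741 -0.1091  0.0521] jaw yaw 90.4 w 10.8 j1,j6 [-0.4  -0.41]
.475,-.107,.0145,90.5 shift [0.09 3.75 0.21] turn [ 0.  -0.1 -0. ] dist 3.8
.594,-.107,.0145,90.5 shift [11.9  0.  -0.1] turn [0. 0. 0.] dist 11.9
```

View pics/s10.png

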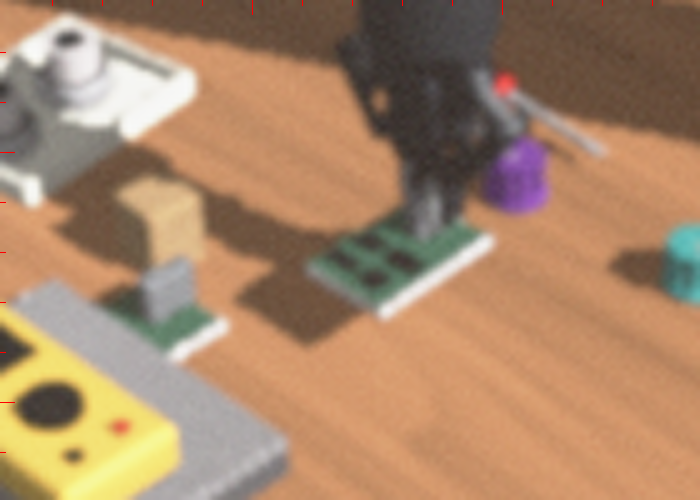

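The card hangs level in the grip at (400,255), in line with the bay. Lower it, then slide it straight in.

Call:
jog_arm:
  moves:
    - [0.9,[0,1.3,0],[0,0,0]]
    - [0.9,[0,2.4,0],[0,0,0]]
    - [0.9,[0,3.2,0],[0,0,0]]
    - [0.9,[0,3.6,0.1],[0,0,0]]
    - [0.9,[0,3.8,0.1],[0,0,0]]

```text
t: 24.2
ee_pos: [0.4732, -0.1056, 0.0134]
orientation: [[1.0, -0.002, -0.009], [0.009, 0.001, 1.0], [-0.002, -1.0, 0.001]]
contact_force: [-0.4, -0.4, -2.2]
width: 0.127
```

Call:
jog_arm:
  moves:
    - [0.9,[1,0,0],[0,0,0]]
    - [0.9,[2,0,0],[0,0,0]]
    - [0.9,[3,0,0],[0,0,0]]
    - [0.9,[4,0,0],[0,0,0]]
    - [0.9,[5,0,0],[0,0,0]]

```text
t: 24.62
ee_pos: [0.5253, -0.1062, 0.014]
orientation: [[1.0, 0.0, -0.009], [0.009, -0.0, 1.0], [0.0, -1.0, -0.0]]
contact_force: [0.2, 0.8, -2.5]
width: 0.123
```

Call:
jog_arm:
  moves:
    - [0.9,[1,0,0],[0,0,0]]
    - [0.9,[2,0,0],[0,0,0]]
    - [0.9,[3,0,0],[0,0,0]]
    - [0.9,[4,0,0],[0,0,0]]
    - [0.9,[4,0,0],[0,0,0]]

```text
t: 25.03
ee_pos: [0.566, -0.1061, 0.0138]
orientation: [[1.0, 0.001, -0.009], [0.009, -0.0, 1.0], [0.001, -1.0, -0.0]]
contact_force: [-0.6, -0.4, -2.3]
width: 0.13
```

```bash
python3 g.py .594,-.107,.0135,90.5
```

```text
t 25.03 pos [ 0.566  -0.1061  0.0138] jaw yaw 90.5 w 11.0 j1,j6 [-0.33 -0.34]
.594,-.107,.0135,90.5 shift [ 2.8   0.03 -0.12] turn [0.  0.  0.1] dist 2.8
```

Call:
jog_arm:
  moves:
    - [0.9,[1,0,-0.1],[0,0,0]]
    - [0.9,[2,0,-0.1],[0,0,0]]
    - [0.9,[2.8,0,-0.1],[0,0,0]]
    - [0.9,[2.8,0.03,-0.1],[0,0,0]]
    - [0.9,[2.8,0.05,-0.1],[0,0,0]]

```text
t: 25.45
ee_pos: [0.592, -0.1066, 0.0133]
orientation: [[1.0, -0.0, -0.009], [0.009, 0.0, 1.0], [-0.0, -1.0, 0.0]]
contact_force: [1.4, 0.1, -1.4]
width: 0.127
```

Call:
jog_arm:
  moves:
    - [0.6,[0,0,0],[0,0,0]]
    - [0.4,[0,0,0],[0,0,0]]
    - [0.3,[0,0,0],[0,0,0]]
    - [0.3,[0,0,0],[0,0,0]]
    - [0.3,[0,0,0],[0,0,0]]

```text
t: 25.87
ee_pos: [0.5917, -0.1067, 0.0135]
orientation: [[1.0, -0.0, -0.008], [0.008, 0.0, 1.0], [-0.0, -1.0, 0.0]]
contact_force: [0.4, 0.4, 0.2]
width: 0.354
```

Call:
jog_arm:
  moves:
    - [0.3,[0,-2.5,0],[0,0,0]]
    - [0.3,[0,-5,0],[0,0,0]]
    - [0.3,[-2,-9,0],[0,0,0]]
    - [0.3,[-5,-12,0],[0,0,0]]
    - [0.3,[-9,-14,0],[0,0,0]]

```text
t: 26.28
ee_pos: [0.5086, -0.1078, 0.1529]
orientation: [[1.0, 0.003, -0.009], [0.009, -0.001, 1.0], [0.003, -1.0, -0.001]]
contact_force: [0.2, -0.5, 0.4]
width: 0.351
```

Call:
jog_arm:
  moves:
    - [0.3,[-3,-2,0],[0,0,0]]
    - [0.3,[-7,-3,0],[0,0,0]]
    - [0.3,[-10,-4,0],[0,0,0]]
    - [0.3,[-10,-4,0],[0,0,0]]

```text
t: 26.62
ee_pos: [0.4036, -0.1076, 0.1925]
orientation: [[1.0, 0.001, -0.008], [0.008, -0.001, 1.0], [0.001, -1.0, -0.001]]
contact_force: [1.5, -0.3, -0.1]
width: 0.349
```

```bash
python3 - <<'E'
from h import *
s=r.read_state();print(s["t"],s["ee_pos"],s["width"])
c=cam("top"); crop(c,250,80,370,190,5,"t1.png"); crop(c,40,90,440,240,2,"t2.png")
E
```

```text
26.6167 [ 0.40361892 -0.10757417  0.19254937] 0.3486730584345172
```

View pics/t1.png

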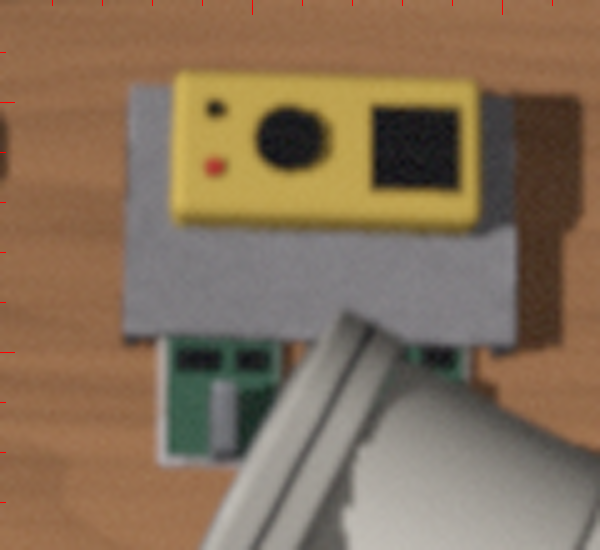

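View pics/t2.png

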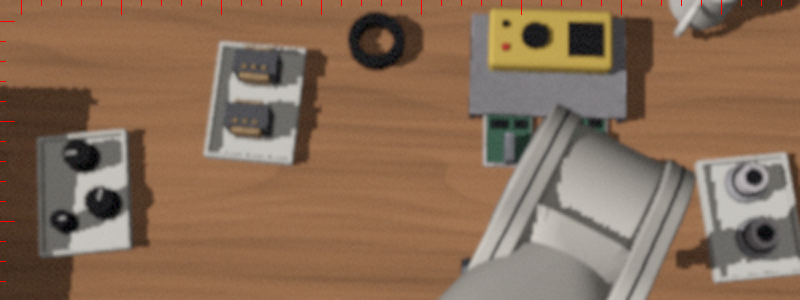

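```bash
python3 - <<'E'
from h import *
c=cam("top")
for a,b in((159,464),(159,340)): print(ray(c,250+a/5-.5,80+b/5-.5,.006).round(4))
for n,(a,b),z in(("traf",(247,118),.045),("lk",(103,203),.02),("sk",(65,221),.02),("bear",(764,234),.044)): print(n,ray(c,40+a/2,90+b/2,z).round(3))
print(r.read_state()["qvel"].round(3), r.job_done())
E
```

```text
[ 0.5737 -0.0766  0.006 ]
[ 0.6375 -0.0756  0.006 ]
traf [0.614 0.211 0.045]
lk [0.509 0.383 0.02 ]
sk [0.486 0.427 0.02 ]
bear [ 0.49  -0.406  0.044]
the job is handed in; nothing more can be done
[ 0.012  0.049  0.022 -0.011  0.002  0.005] None
```

All five loose parts are where they belong, the gripper is clear of everything, and I handed the job in at about 27 s of the 128 s allowed.

**Parts in trays:** the last top view shows each part upright in its own tray:

| Part | x (m) | y (m) |
|---|---|---|
| transformer | 0.614 | 0.211 |
| large knob | 0.509 | 0.383 |
| small knob | 0.486 | 0.427 |
| bearing | 0.490 | −0.406 |

These are within 5 mm of the spots I aimed at and well inside the limits.

**Card:** it lies flat and straight in the empty bay.
- **Depth:** its origin is about 13–14 mm short of the stand's front edge. Home is 11 mm and the limit is 26 mm.
- **Sideways:** it is centred to about 1 mm, and straight to about 0.02 rad.
- **Block not touching:** I placed it by position, matching the fixed card beside it. At the given home position the block is still about 22 mm from the edge, so I did not push it against the stand.

**What went wrong along the way:**
- The last joint hit its range limit while carrying the transformer. I turned back the other way and placed it with the jaws along the tray's long side.
- Setting the transformer down gave a brief 53 N at the wrist, below the 120 N limit. I lowered the other parts more slowly.

In the final view the arm hid the right end of the stand and part of the card, so I measured the card from its left side only. The arm was still settling slightly when I handed in, but it was about 19 cm up and clear of all parts.

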